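# Put away the returned goods

### The job

Put away the goods on the returns bench. Pull the cabinet's drawer out to its stop, slide the wound coil up off its post and set it down in the drawer, then push the drawer fully shut. Stack all the flat battery packs, one on top of another, on the sloping shelf, each lying flat with its length up the slope, centred across the shelf and with its lower end against the red backstop, and leave the other things on the bench where they are.

Things in the scene. Friction and masses are not known exactly. Their poses are not given: they have to be found in the camera images.
- cabinet_drawer0 (a joint): how far the drawer of the small grey desktop cabinet is pulled out: 0 shut, 0.166 at its stop (m). It slides along the -x of drawer_in, runs with about 1 N of friction and stays where it is left. The cabinet is fixed, 240 mm deep (x), 200 wide (y), 105 high, with a black drawer front and a horizontal aluminium bar handle
- cabinet_drawer0_handle (a point): middle of the drawer's handle, which moves with the drawer: a round horizontal bar, 11 mm thick, 100 mm long along the cabinet's y, 35 mm in front (-x) of the drawer front, 38 mm below the cabinet's top. x, y, z axes as for drawer_in
- drawer_in (a point): centre of the drawer's inner floor, moves with the drawer; x points to the back of the cabinet (the drawer opens along -x), y across, z up. The inside is 195 mm (x) by 158 mm (y), its walls 61 mm high; the cabinet's ceiling is 71 mm above the floor. With the drawer at its stop the part from x = -0.097 to x = +0.060 lies open from above
- spindle: fixed coil stand: a blue square plate 70 x 70 x 12 mm with an upright steel post of 18 mm diameter, whose top is 80 mm above the table. Origin at the centre of its underside, on the table, z along the post
- coil: copper-wound coil on a black bobbin with square flanges 56 x 56 mm, 44 mm high, bore 26 mm square right through, 0.2 kg. It sits on the spindle's plate with the post through its bore; it can be gripped across the flats of the flanges. Origin at the centre of its underside, x and y square to the flange sides, z along the bore
- coil_mid (a point): the coil's middle, 22 mm above its origin along its bore
- slope (a point): sloping shelf of the fixed rack: middle of its low edge, on the board's upper face, at the foot of the red backstop. x points up the slope (20 degrees above level), y across, z square to the board. Board 170 mm (x) by 130 mm; backstop face at x = 0, square to the board, 100 mm wide, 85 mm high. A pack lying against the backstop has its centre at x = 0.060; packs do not slide down by themselves
- pack_a: returned battery pack, a flat grey plastic slab 120 x 50 x 15 mm, 0.18 kg, with a blue label and a small paper one on top and three brass contacts on its +x end. Origin at the centre of its underside, x along the 120 mm length, z through the thickness. May be absent (three to five packs are there)
- pack_b: returned battery pack, a flat grey plastic slab 120 x 50 x 15 mm, 0.18 kg, with a red label and a small paper one on top and three brass contacts on its +x end. Origin at the centre of its underside, x along the 120 mm length, z through the thickness. May be absent (three to five packs are there)
- pack_c: returned battery pack, a flat grey plastic slab 120 x 50 x 15 mm, 0.18 kg, with a yellow label and a small paper one on top and three brass contacts on its +x end. Origin at the centre of its underside, x along the 120 mm length, z through the thickness. May be absent (three to five packs are there)
- pack_d: returned battery pack, a flat grey plastic slab 120 x 50 x 15 mm, 0.18 kg, with a green label and a small paper one on top and three brass contacts on its +x end. Origin at the centre of its underside, x along the 120 mm length, z through the thickness. May be absent (three to five packs are there)
- pack_e: returned battery pack, a flat grey plastic slab 120 x 50 x 15 mm, 0.18 kg, with a white label and a small paper one on top and three brass contacts on its +x end. Origin at the centre of its underside, x along the 120 mm length, z through the thickness. May be absent (three to five packs are there)
- mug: bystander: yellow mug, 80 mm wide, 90 mm high; origin under its centre, z up
- scanner: bystander: black and orange hand scanner lying flat, about 155 x 62 x 30 mm; origin under its handle, x towards its head
- marker: bystander: blue marker pen lying flat, 130 x 17 x 16 mm; origin under its centre, x along it

How it is judged:
On the way, in this order (a step that is already met when the one before it is completed fails the run):
1. the drawer is pulled out to its stop (within 8 mm) (value of joint cabinet_drawer0 above 0.158 m), for 0.2 s.
2. the coil rests in the open drawer, let go (x of coil_mid in the frame of drawer_in between -0.095 and 0.095 m and y of coil_mid in the frame of drawer_in between -0.078 and 0.078 m and z of coil_mid in the frame of drawer_in between 0.01 and 0.042 m and linear speed of coil below 0.02 m/s and value of joint cabinet_drawer0 above 0.1 m and contact force between the fingers and coil below 0.05 N), for 0.2 s.
3. the drawer is pushed fully shut (within 6 mm) with the coil in it (value of joint cabinet_drawer0 below 0.006 m and x of coil_mid in the frame of drawer_in between -0.095 and 0.095 m and y of coil_mid in the frame of drawer_in between -0.078 and 0.078 m and z of coil_mid in the frame of drawer_in between 0.01 and 0.042 m and linear speed of coil below 0.02 m/s), for 0.2 s.
At the end, for the whole second after the job is handed in: The drawer is shut to within 6 mm with the coil at rest inside it; every pack there is lies at rest in one stack on the sloping shelf, flat (within 0.1 rad of the board), its length up the slope (within 0.12 rad), centred across the shelf within 15 mm, its lower end within 7 mm of the backstop (all of step 3 and x of pack_a in the frame of slope between 0.05 and 0.067 m and y of pack_a in the frame of slope between -0.015 and 0.015 m and z of pack_a in the frame of slope between -0.005 and 0.079 m and angle between the z axis of each of pack_a, pack_b, pack_c, pack_d, pack_e and the z axis of slope, either way round below 0.1 rad and angle between the x axis of each of pack_a, pack_b, pack_c, pack_d, pack_e and the x axis of slope, either way round below 0.12 rad and linear speed of each of pack_a, pack_b, pack_c, pack_d, pack_e below 0.02 m/s and x of pack_b in the frame of slope between 0.05 and 0.067 m and y of pack_b in the frame of slope between -0.015 and 0.015 m and z of pack_b in the frame of slope between -0.005 and 0.079 m and x of pack_c in the frame of slope between 0.05 and 0.067 m and y of pack_c in the frame of slope between -0.015 and 0.015 m and z of pack_c in the frame of slope between -0.005 and 0.079 m and x of pack_d in the frame of slope between 0.05 and 0.067 m and y of pack_d in the frame of slope between -0.015 and 0.015 m and z of pack_d in the frame of slope between -0.005 and 0.079 m and x of pack_e in the frame of slope between 0.05 and 0.067 m and y of pack_e in the frame of slope between -0.015 and 0.015 m and z of pack_e in the frame of slope between -0.005 and 0.079 m); the robot touches nothing.
It fails at once if the mug is moved more than 6 cm (distance of mug from where it was at the start of the episode above 0.06 m).
It fails at once if the scanner is moved more than 6 cm (distance of scanner from where it was at the start of the episode above 0.06 m).
It fails at once if the marker is moved more than 6 cm (distance of marker from where it was at the start of the episode above 0.06 m).
Of pack_a, pack_b, pack_c, pack_d, pack_e only 3 to 5 are there at a start; the rules pass over those that are not, and their reading is None.
At some moment in a run one of pack_a, pack_b, pack_c, pack_d, pack_e may be knocked a few centimetres aside while the robot is not near it.
Once in a run the grip may slacken for a moment while it holds something.
It also fails if it takes over 210 s, if anything falls off the work surface, if the arm or the gripper's body presses on something with over 40 N, if the wrist force passes 120 N, or if a joint passes its speed limit or range.

### The arm

A 6-joint arm with a two-finger parallel gripper is mounted at the origin on the work surface. World frame = base frame: x ahead of the robot, y to its left, z up, the work surface at z = 0. Lengths are in m, angles in rad, forces in N, time in s.
With the tool pointing down it reaches from about 0.3 to 1 m from the base axis. Payload 5.1 kg.
Tool frame: the origin (TCP) lies midway between the tips of the shut fingers; the grasp point (between the pads) lies bot.grip_point_offset behind it (bot.grip_point_offset is the distance from the TCP to the grasp point, in m); z points along the fingers, y is the line along which they close (so a half turn about z gives the same grasp; the last joint's range is limited). The gripper opens to 95 mm and grips with 3 to 60 N. Pads are 20 mm wide; open, the fingers measure 119 mm over their backs; the gripper's body (75 mm by 180 mm) begins 59 mm behind the grasp point.
Start: joints at [-1.408, 0.124, 1.65, -0, 1.367, -0.083], TCP at [0.158, -0.63, 0.215] pointing down, gripper open.
Joint ranges: [-2.61, 2.61], [-1.02, 2.33], [0.03, 2.71], [-1.35, 4.49], [0.32, 2.68], [-2.91, 2.91]. Speed limits (rad/s): [2.57, 2.57, 3.14, 3.14, 3.14, 3.14].

### API

Orientations are given as a rotation vector (axis times angle).
In Python, from workcell import bot, cams gives the robot as it stands.
- The arm moves only by the shell command python3 -m pendant 'ROWS'. ROWS is JSON, a list of rows, each an object with "claw": the finger opening in mm, from 0 to 95.1; "offset": the shift along the tool's x, y, z in mm, a list of three; "turn": the turn, a rotation vector about the tool's x, y, z in rad, a list of three. In form: [{"claw": claw, "offset": [x, y, z], "turn": [rx, ry, rz]}, ...]. A call has 1 to 5 rows; each row is the pose to reach, as a shift and turn from the pose commanded when the call began, along the tool's axes at that moment; what a row does not reach only later rows make up. A row lasts 1/12 s, in which the tool goes at most 41.7 mm and 7.16 degrees, less where a joint would pass 70% of its speed; a pose out of reach is approached as far as the arm can. A call with a gripper value outside its range is refused whole. The fingers move at their own pace and stop on an object; the grip force is fixed at half the most. Time passes only in rows, so rows that repeat a pose let the fingers close. It gives the time, the measured TCP pose, the force, the opening and the grip force at its end, in the units of the state.
- bot.observe(): the state, without advancing time (a new reading comes with each control period).
- cams.capture(name): name is "scene" or "top" or "wrist"; returns a dict with "img" (384x512x3 uint8, red, green, blue), "intrinsics" (3x3 intrinsics, pixels), "R" (3x3) and "t" (3): a world point X has camera coordinates R X + t; the wrist camera has in their place "tool_from_camera" (4x4, takes a point from camera to tool coordinates, whose origin is the TCP and whose axes are the flange's). Camera axes: x right, y down, z forward; pixel columns grow to the right and rows downward; lengths in m; the calibration is good to about 2 mm. A picture is of the moment at which its call begins: read the wrist's pose just before it. There is no depth.
- bot.finish_job(): hands the job in; it is judged then, once.
The state is a dict: "time_s": time; "qpos": joint angles; "qd": joint speeds; "joint_torque": joint torques, N m; "tcp_pos": TCP position; "tcp_rot": TCP orientation; "force": force on the tool from outside, world axes, zero at the start; "moment": the same for the moment, N m; "grip_width": finger opening in m; "finger_force": force on a finger pad.
Only numpy, scipy, OpenCV 4.12 (cv2) and the standard library are available. Lean on these libraries where they do the work, as an engineer would, in place of code of your own. Each camera call takes 0.05 s, during which the arm holds its last target. There are 200 camera calls.

## Working session

There is one attempt and no reset: what is moved stays moved. The work goes in short steps, Python scripts to look and compute and a shell command to move; the robot and the scene stay as the last step left them, time stands still between calls to the robot, and variables do not carry over. Pictures are saved under pics/ and viewed, at most 14 in all, crops included, and the job is handed in when it is done.

```bash
mkdir -p pics; ls
python3 - <<'E'
from workcell import bot,cams
import cv2,numpy as np
s=bot.observe();print(s, bot.grip_point_offset)
ims=[]
for n in("scene","top"):
    c=cams.capture(n);cv2.imwrite(f"pics/{n}0.png",c["img"][:,:,::-1]);np.savez(f"{n}.npz",**c)
    print(n,c["intrinsics"],c["R"],c["t"])
E
```

```text
pics
{'time_s': 0.0, 'qpos': array([-1.40759122e+00,  1.24497530e-01,  1.65168240e+00, -6.37798467e-06,
        1.36748085e+00, -8.26131824e-02]), 'qd': array([-0.00116695, -0.00108478, -0.00127026, -0.00019888,  0.00077396,
        0.00136882]), 'joint_torque': array([-1.93677747e-04, -4.17608929e+01, -3.59936607e+01,  7.73414969e-02,
        4.93118225e-02, -1.81714190e-04]), 'tcp_pos': array([ 0.1580343 , -0.62983207,  0.21338698]), 'tcp_rot': array([-3.11584217e+00, -3.84907716e-01,  1.40579906e-04]), 'force': array([0.34088009, 0.02541231, 0.22231398]), 'moment': array([-0.00452534,  0.02286148,  0.0027392 ]), 'finger_force': 0.0, 'grip_width': 0.09508953691158961} 0.0188
scene [[391.68829034   0.         260.59661966]
 [  0.         391.68829034 193.59706629]
 [  0.           0.           1.        ]] [[-0.1398229   0.99013725  0.00881907]
 [ 0.76207801  0.11329548 -0.63749607]
 [-0.63220777 -0.08241573 -0.77040313]] [-0.03178736 -0.38399379  1.40364534]
top [[355.99682391   0.         252.13152619]
 [  0.         355.99682391 197.89987351]
 [  0.           0.           1.        ]] [[ 0.01612477 -0.99985525 -0.00542922]
 [-0.99555286 -0.01555087 -0.09291218]
 [ 0.0928143   0.00690326 -0.99565951]] [0.09481334 0.53578982 0.97075466]
```

View pics/scene0.png

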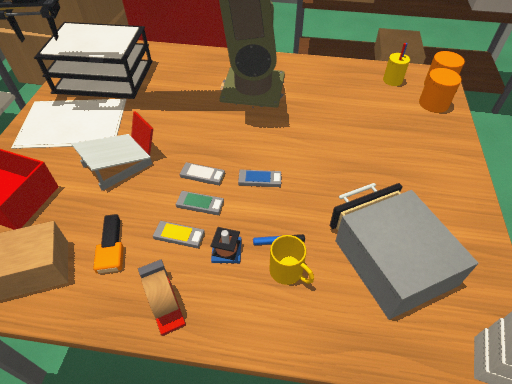

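View pics/top0.png

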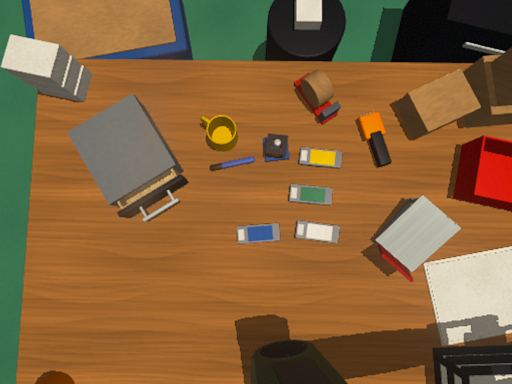

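The two views show four packs, blue, yellow, green and white, at about (258,233), (320,157), (310,194) and (317,232) in top. The cabinet is around (125,150) with its handle near (160,206), the coil at (277,147), and the slope board around (417,235) with the red backstop at its lower left.

```bash
cat > lib.py <<'E'
import numpy as np,cv2
from scipy.spatial.transform import Rotation as Ro
from workcell import bot,cams
def load(n): return dict(np.load(n+".npz"))
def wrist():
    s=bot.observe();c=cams.capture("wrist")
    T=np.eye(4);T[:3,:3]=Ro.from_rotvec(s["tcp_rot"]).as_matrix();T[:3,3]=s["tcp_pos"]
    W=T@c["tool_from_camera"];c["R"]=W[:3,:3].T;c["t"]=-W[:3,:3].T@W[:3,3];return c
def ray(c,px):
    d=np.linalg.inv(c["intrinsics"])@np.array([px[0],px[1],1.]);d=c["R"].T@d
    return -c["R"].T@c["t"],d/np.linalg.norm(d)
def onz(c,px,z):
    o,d=ray(c,px);return o+d*(z-o[2])/d[2]
def tri(c1,p1,c2,p2):
    o1,d1=ray(c1,p1);o2,d2=ray(c2,p2)
    A=np.stack([d1,-d2],1);k=np.linalg.lstsq(A,o2-o1,rcond=None)[0]
    a=o1+d1*k[0];b=o2+d2*k[1];return (a+b)/2,np.linalg.norm(a-b)
def proj(c,X):
    p=c["intrinsics"]@(c["R"]@np.array(X)+c["t"]);return p[:2]/p[2]
def go(target,R=None):
    "offset (mm) and turn in tool axes from the present pose to world target TCP / rotation matrix"
    s=bot.observe();T=Ro.from_rotvec(s["tcp_rot"]).as_matrix()
    print("offset",np.round(T.T@(np.array(target)-s["tcp_pos"])*1e3,1),"turn",None if R is None else np.round(Ro.from_matrix(T.T@R).as_rotvec(),3))
E
python3 - <<'E'
from lib import *
t=load("top");s=load("scene")
for n,p in dict(cab=[(133,95),(181,164),(116,203),(68,134)],).items():
    for q in p:print(n,onz(t,q,.105).round(3))
print("handle",onz(t,(143,216),.067).round(3),onz(t,(178,196),.067).round(3))
print('spindle',onz(t,(277,147),.056).round(3))
for n,p in dict(blue=(258,233),yellow=(320,157),green=(310,194),white=(317,232)).items():print(n,onz(t,p,.015).round(3))
print('scanner',onz(t,(375,140),.0).round(3),'mug',onz(t,(221,133),.09).round(3))
for a,b in [((421,197),(73,140)),((461,230),(104,175)),((413,272),(153,155)),((374,238),(134,135))]:
    X,e=tri(t,a,s,b);print(X.round(3),e.round(4))
a=cv2.resize(t["img"][185:290,365:475],None,fx=5,fy=5,interpolation=2)
b=cv2.resize(s["img"][105:195,65:165],None,fx=2.4,fy=2.4,interpolation=2);b=np.pad(b,((0,a.shape[0]-b.shape[0]),(0,0),(0,0)))
cv2.imwrite("pics/c1.png",np.hstack([a,b])[:,:,::-1])
E
```

```text
cab [0.796 0.423 0.105]
cab [0.612 0.289 0.105]
cab [0.508 0.453 0.105]
cab [0.688 0.589 0.105]
handle [0.477 0.394 0.067] [0.532 0.302 0.067]
spindle [0.673 0.037 0.056]
blue [0.437 0.085 0.015]
yellow [ 0.655 -0.088  0.015]
green [ 0.549 -0.06   0.015]
white [ 0.442 -0.08   0.015]
scanner [ 0.711 -0.251  0.   ] mug [0.7   0.188 0.09 ]
[ 0.537 -0.325  0.178] 0.0541
[ 0.45  -0.436 -0.021] 0.1155
[ 0.328 -0.32  -0.048] 0.0975
[ 0.435 -0.227  0.12 ] 0.0465
```

View pics/c1.png

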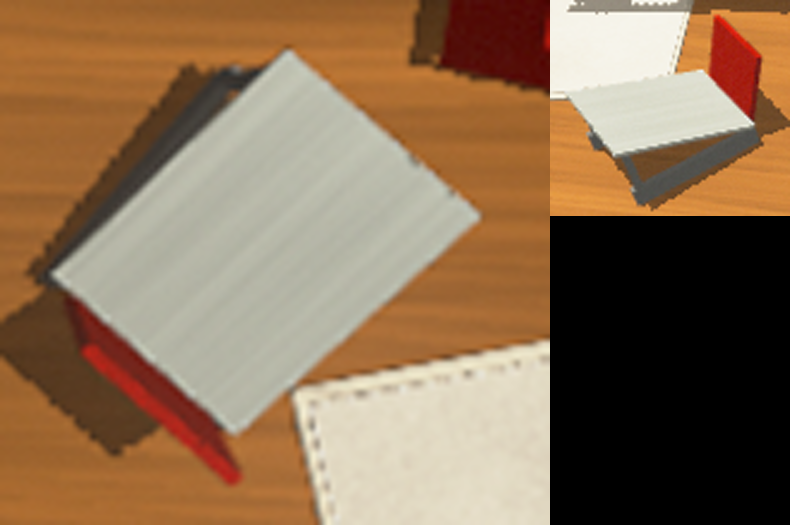

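The crop gives clean board corners. In top they are high (422.6,194.2) and (460.6,227.6), low (412,271) and (375,239.5). In scene they are high (92,170) and (72,143), low (129.5,134) and (150,157).

Run:
```python
from lib import *
t=load("top");s=load("scene")
P=[]
for n,a,b in [("H1",(422.6,194.2),(92,170)),("H2",(460.6,227.6),(72,143.2)),("L2",(412,271.2),(129.5,134)),("L1",(375,239.6),(150.3,157))]:
    X,e=tri(t,a,s,b);P.append(X);print(n,X.round(4),e.round(4))
H1,H2,L2,L1=P
L=(L1+L2)/2;H=(H1+H2)/2
print("low",L,"vec",H-L,np.linalg.norm(H-L),"width",np.linalg.norm(L1-L2),"yaw",np.degrees(np.arctan2(*(H-L)[[1,0]])),np.degrees(np.arctan2(*(L1-L2)[[1,0]])), 'slope',np.degrees(np.arcsin((H-L)[2]/np.linalg.norm(H-L))))
# handle & cabinet in scene
ax=np.array([[0.796,0.423],[.612,.289],[.508,.453],[.688,.589]])
print("cab yaw",np.degrees(np.arctan2(*(ax[0]-ax[1])[::-1])),np.degrees(np.arctan2(*(ax[3]-ax[2])[::-1])))
for n,a,b in [("hA",(143,216),(341,198)),("hB",(178,196),(375,186)),("cA",(133,95),(469.5,261))]:
    X,e=tri(t,a,s,b);print(n,X.round(4),e.round(4))
a=cv2.resize(t["img"][85:225,55:195],None,fx=4,fy=4,interpolation=2)
b=cv2.resize(s["img"][170:220,325:410],None,fx=2.8,fy=2.8,interpolation=2);b=np.pad(b,((0,a.shape[0]-b.shape[0]),(0,0),(0,0)))
cv2.imwrite("pics/c2.png",np.hstack([a,b])[:,:,::-1])
# packs by label+body: bright/grey contour in top
for n,p in dict(blue=(258,233),yellow=(320,157),green=(310,194),white=(317,232),coil=(277,147)).items():
    x,y=p;w=t["img"][y-24:y+24,x-30:x+30]
    lab=cv2.cvtColor(w,cv2.COLOR_RGB2HSV)
    m=((lab[...,0]<4)|(lab[...,0]>18)|(lab[...,1]<70)).astype(np.uint8)*255
    m=cv2.morphologyEx(m,cv2.MORPH_CLOSE,np.ones((3,3)))
    m=cv2.morphologyEx(m,cv2.MORPH_OPEN,np.ones((3,3)))
    cs=cv2.findContours(m,0,2)[0];k=max(cs,key=cv2.contourArea)
    r=cv2.minAreaRect(k);bx=cv2.boxPoints(r)+[x-30,y-24]
    c=bx.mean(0);W=np.array([onz(t,q,.015)[:2] for q in bx]);e=[W[1]-W[0],W[2]-W[1]];l=max(e,key=np.linalg.norm)
    print(n,c.round(1),onz(t,c,.015).round(4),[round(np.linalg.norm(q),3) for q in e],"yaw",np.degrees(np.arctan2(l[1],l[0])).round(1))
```

```text
H1 [ 0.5443 -0.3398  0.0859] 0.0075
H2 [ 0.4586 -0.4339  0.0888] 0.0078
L2 [ 0.3393 -0.329   0.0314] 0.0111
L1 [ 0.4234 -0.2336  0.0292] 0.0059
low [ 0.38132761 -0.28128345  0.03028338] vec [ 0.12012905 -0.10556468  0.05705375] 0.16979405968661795 width 0.12724878060656025 yaw -41.307733559145404 48.61490143398519 slope 19.634415417505707
cab yaw 36.06438615741824 37.0730733173104
hA [0.485  0.359  0.0366] 0.0857
hB [0.5305 0.3371 0.1211] 0.0916
cA [0.7724 0.4506 0.2139] 0.1275
blue [257.8 233. ] [0.4368 0.0858 0.015 ] [np.float64(0.12), np.float64(0.049)] yaw -84.7
yellow [320.1 157.2] [ 0.6549 -0.0888  0.015 ] [np.float64(0.051), np.float64(0.121)] yaw -95.3
green [310.3 194.3] [ 0.5479 -0.061   0.015 ] [np.float64(0.051), np.float64(0.12)] yaw -94.4
white [316.9 231.4] [ 0.4438 -0.0795  0.015 ] [np.float64(0.049), np.float64(0.121)] yaw -96.5
coil [279.5 147. ] [0.6828 0.0274 0.015 ] [np.float64(0.055), np.float64(0.07)] yaw -179.6
```

View pics/c2.png

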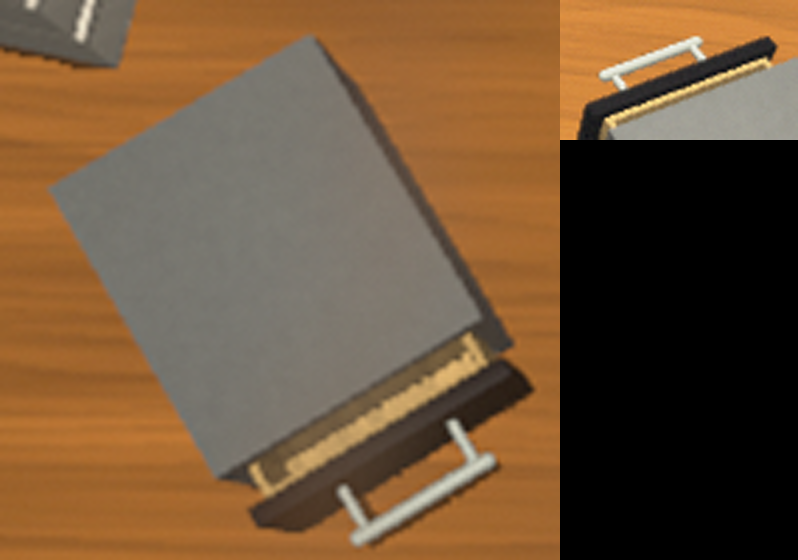

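The crop puts the drawer slightly open, with the handle ends at top pixels (143.6,219.9) and (178.1,200.1), and scene pixels (375,185) and (340,197). The cabinet-top corners are at (133.2,94.5), (67,132), (110,204.5) and (175.5,164.5).

```bash
cat >> lib.py <<'E'
def down(deg):
    "tool pointing down, tool y along world heading deg"
    a=np.radians(deg);y=np.array([np.cos(a),np.sin(a),0]);z=np.array([0,0,-1.]);return np.stack([np.cross(y,z),y,z],1)
def plan(wps,start=None):
    "moves through world TCP waypoints [(pos,R or None)], each relative to the tool frame before it"
    s=bot.observe();p=s["tcp_pos"];T=Ro.from_rotvec(s["tcp_rot"]).as_matrix()
    for q,R in wps:
        q=np.array(q,float)
        if R is None:R=T
        else:
            F=R@np.diag([-1,-1,1.])
            if Ro.from_matrix(T.T@F).magnitude()<Ro.from_matrix(T.T@R).magnitude():R=F
        rv=Ro.from_matrix(T.T@R).as_rotvec()
        n=int(max(1,np.ceil(np.linalg.norm(q-p)/.2),np.ceil(np.degrees(np.linalg.norm(rv))/35)))
        for i in range(1,n+1):
            q1=p+(q-p)/(n-i+1);R1=T@Ro.from_rotvec(rv/n).as_matrix()
            d=T.T@(q1-p)*1e3
            print("offset",[round(v,1) for v in d.tolist()],"turn",np.round(rv/n,3).tolist(),"rows",max(np.linalg.norm(d)/41.7,np.degrees(np.linalg.norm(rv/n))/7.16).round(1),"->",q1.round(3))
            p=q1;T=R1
E
python3 - <<'E'
from lib import *
t=load("top");s=load("scene")
C=np.array([onz(t,q,.105) for q in [(133.2,94.5),(67,132),(110,204.5),(175.5,164.5)]])
print(C.round(3));
for i in range(4):
    d=C[(i+1)%4]-C[i];print(np.linalg.norm(d).round(3),np.degrees(np.arctan2(d[1],d[0])).round(1))
for a,b in [((143.6,219.9),(375,185)),((178.1,200.1),(340,197.1))]:
    X,e=tri(t,a,s,b);print("h",X.round(4),e.round(4),onz(t,a,.067).round(4))
h=(onz(t,(143.6,219.9),.067)+onz(t,(178.1,200.1),.067))/2
yaw=np.radians(31.)
f=(C[2]+C[3])/2;u=np.array([np.cos(yaw),np.sin(yaw),0])
print("front mid",f,"handle",h,"ahead",(f-h)@u,"lateral",np.cross(u,h-f)[2])
s0=bot.observe();print("toolR",Ro.from_rotvec(s0["tcp_rot"]).as_matrix().round(3))
plan([((.35,0,.25),None),((*(h[:2]),.2),down(31))])
E
```

```text
[[0.797 0.422 0.105]
 [0.693 0.592 0.105]
 [0.504 0.468 0.105]
 [0.611 0.303 0.105]]
0.199 121.6
0.226 -146.9
0.197 -57.1
0.221 32.6
h [0.4669 0.3972 0.0611] 0.0071 [0.4668 0.3917 0.067 ]
h [0.5216 0.3064 0.0612] 0.0074 [0.5213 0.3014 0.067 ]
front mid [0.55741287 0.38574471 0.105     ] handle [0.49406661 0.34653786 0.067     ] ahead 0.07449136988865242 lateral -0.0009810974129883243
toolR [[ 0.97   0.243 -0.   ]
 [ 0.243 -0.97   0.002]
 [ 0.    -0.002 -1.   ]]
offset [84.9, -141.1, -8.8] turn [0.0, 0.0, 0.0] rows 4.0 -> [ 0.206 -0.472  0.223]
offset [84.9, -141.1, -8.8] turn [0.0, 0.0, 0.0] rows 4.0 -> [ 0.254 -0.315  0.232]
offset [84.9, -141.1, -8.8] turn [0.0, 0.0, 0.0] rows 4.0 -> [ 0.302 -0.157  0.241]
offset [84.9, -141.1, -8.8] turn [0.0, 0.0, 0.0] rows 4.0 -> [0.35 0.   0.25]
offset [74.7, -100.3, 16.9] turn [-0.001, 0.0, 0.425] rows 3.4 -> [0.398 0.116 0.233]
offset [26.6, -122.2, 16.8] turn [-0.001, 0.0, 0.425] rows 3.4 -> [0.446 0.231 0.217]
offset [-26.1, -122.3, 16.7] turn [-0.001, 0.0, 0.425] rows 3.4 -> [0.494 0.347 0.2  ]
```

```bash
A='{"claw":30,"offset":[84.9,-141.1,-8.8],"turn":[0,0,0]}'; 
python3 -m pendant '[{"claw":95,"offset":[84.9,-141.1,-8.8],"turn":[0,0,0]},{"claw":95,"offset":[84.9,-141.1,-8.8],"turn":[0,0,0]},{"claw":95,"offset":[84.9,-141.1,-8.8],"turn":[0,0,0]},{"claw":95,"offset":[84.9,-141.1,-8.8],"turn":[0,0,0]},{"claw":95,"offset":[84.9,-141.1,-8.8],"turn":[0,0,0]}]'
python3 -m pendant '[{"claw":30,"offset":[85,-141,-9],"turn":[0,0,0]},{"claw":30,"offset":[85,-141,-9],"turn":[0,0,0]},{"claw":30,"offset":[85,-141,-9],"turn":[0,0,0]},{"claw":30,"offset":[85,-141,-9],"turn":[0,0,0]},{"claw":30,"offset":[85,-141,-9],"turn":[0,0,0]}]'
python3 -m pendant '[{"claw":30,"offset":[85,-141,-9],"turn":[0,0,0]},{"claw":30,"offset":[85,-141,-9],"turn":[0,0,0]},{"claw":30,"offset":[85,-141,-9],"turn":[0,0,0]},{"claw":30,"offset":[85,-141,-9],"turn":[0,0,0]},{"claw":30,"offset":[85,-141,-9],"turn":[0,0,0]}]'
python3 -m pendant '[{"claw":30,"offset":[85,-141,-9],"turn":[0,0,0]},{"claw":30,"offset":[85,-141,-9],"turn":[0,0,0]},{"claw":30,"offset":[85,-141,-9],"turn":[0,0,0]},{"claw":30,"offset":[85,-141,-9],"turn":[0,0,0]},{"claw":30,"offset":[85,-141,-9],"turn":[0,0,0]}]'
python3 - <<'E'
from lib import *
print(bot.observe()["qpos"])
plan([((.494,.347,.2),down(31.5))])
E
```

```text
time_s: 0.52
tcp_pos: [0.2075, -0.4674, 0.2225]
tcp_rot: [-3.114, -0.39, -0.001]
force: [0.6, -0.8, -0.4]
grip_width: 0.0947
finger_force: 0.0
time_s: 0.93
tcp_pos: [0.2556, -0.3111, 0.2325]
tcp_rot: [-3.116, -0.393, -0.003]
force: [-0.9, -1.2, -0.8]
grip_width: 0.067
finger_force: 0.0
time_s: 1.35
tcp_pos: [0.3042, -0.1531, 0.2419]
tcp_rot: [-3.115, -0.401, -0.004]
force: [-0.1, -1.1, 0.7]
grip_width: 0.0339
finger_force: 0.0
time_s: 1.77
tcp_pos: [0.3516, 0.0049, 0.2509]
tcp_rot: [-3.113, -0.403, -0.002]
force: [0.2, 0.3, 0.2]
grip_width: 0.0297
finger_force: 0.0
[-0.14114395 -0.62734533  2.20471279  0.00258547  1.5635569   1.1719389 ]
offset [74.9, -98.1, 17.3] turn [-0.001, -0.0, 0.426] rows 3.4 -> [0.399 0.119 0.234]
offset [27.6, -120.3, 17.2] turn [-0.001, -0.0, 0.426] rows 3.4 -> [0.447 0.233 0.217]
offset [-24.6, -121.0, 17.1] turn [-0.001, -0.0, 0.426] rows 3.4 -> [0.494 0.347 0.2  ]
```

Run:
```python
s=open("lib.py").read()
s=s.replace("if Ro.from_matrix(T.T@F).magnitude()<Ro.from_matrix(T.T@R).magnitude():R=F","if R[:2,1]@q[:2]<0:R=F  # keeps joint 6 within +-90 deg")
open("lib.py","w").write(s)
from lib import *
plan([((.494,.347,.2),down(31.5))])
```

```text
offset [56.2, -73.6, 13.0] turn [0.0, -0.001, -0.466] rows 3.7 -> [0.387 0.09  0.238]
offset [83.3, -40.5, 12.9] turn [0.0, -0.001, -0.466] rows 3.7 -> [0.423 0.176 0.225]
offset [92.6, 1.2, 12.8] turn [0.0, -0.001, -0.466] rows 3.7 -> [0.458 0.261 0.213]
offset [82.2, 42.6, 12.8] turn [0.0, -0.001, -0.466] rows 3.7 -> [0.494 0.347 0.2  ]
```

```bash
python3 -m pendant '[{"claw":30,"offset":[56,-74,13],"turn":[0,0,-0.466]},{"claw":30,"offset":[56,-74,13],"turn":[0,0,-0.466]},{"claw":30,"offset":[56,-74,13],"turn":[0,0,-0.466]},{"claw":30,"offset":[56,-74,13],"turn":[0,0,-0.466]},{"claw":30,"offset":[56,-74,13],"turn":[0,0,-0.466]}]'
python3 -m pendant '[{"claw":30,"offset":[83,-40,13],"turn":[0,0,-0.466]},{"claw":30,"offset":[83,-40,13],"turn":[0,0,-0.466]},{"claw":30,"offset":[83,-40,13],"turn":[0,0,-0.466]},{"claw":30,"offset":[83,-40,13],"turn":[0,0,-0.466]},{"claw":30,"offset":[83,-40,13],"turn":[0,0,-0.466]}]' >/dev/null
python3 -m pendant '[{"claw":30,"offset":[93,1,13],"turn":[0,0,-0.466]},{"claw":30,"offset":[93,1,13],"turn":[0,0,-0.466]},{"claw":30,"offset":[93,1,13],"turn":[0,0,-0.466]},{"claw":30,"offset":[93,1,13],"turn":[0,0,-0.466]},{"claw":30,"offset":[93,1,13],"turn":[0,0,-0.466]}]' >/dev/null
python3 -m pendant '[{"claw":30,"offset":[82,43,13],"turn":[0,0,-0.466]},{"claw":30,"offset":[82,43,13],"turn":[0,0,-0.466]},{"claw":30,"offset":[82,43,13],"turn":[0,0,-0.466]},{"claw":30,"offset":[82,43,13],"turn":[0,0,-0.466]},{"claw":30,"offset":[82,43,13],"turn":[0,0,-0.466]}]'
python3 - <<'E'
from lib import *
c=wrist();np.savez("w1.npz",**c)
cv2.imwrite("pics/w1.png",cv2.resize(c["img"],None,fx=1.5,fy=1.5)[:,:,::-1])
print(proj(c,(.494,.347,.067)),proj(c,(.467,.392,.067)),proj(c,(.521,.301,.067)))
plan([((.494,.347,.05),down(31.5))])
E
```

```text
time_s: 2.18
tcp_pos: [0.3871, 0.0846, 0.2366]
tcp_rot: [-2.943, -1.099, 0.003]
force: [0.1, -0.1, -0.2]
grip_width: 0.0302
finger_force: 0.0
time_s: 3.43
tcp_pos: [0.4977, 0.3389, 0.1982]
tcp_rot: [-1.556, -2.729, 0.001]
force: [-1.0, 0.6, 0.2]
grip_width: 0.0299
finger_force: 0.0
[257.55137312 179.6064821 ] [257.32620256 127.80372267] [257.2864232  228.09774012]
offset [9.0, 1.2, 148.5] turn [-0.0, 0.0, -0.018] rows 3.6 -> [0.494 0.347 0.05 ]
```

View pics/w1.png

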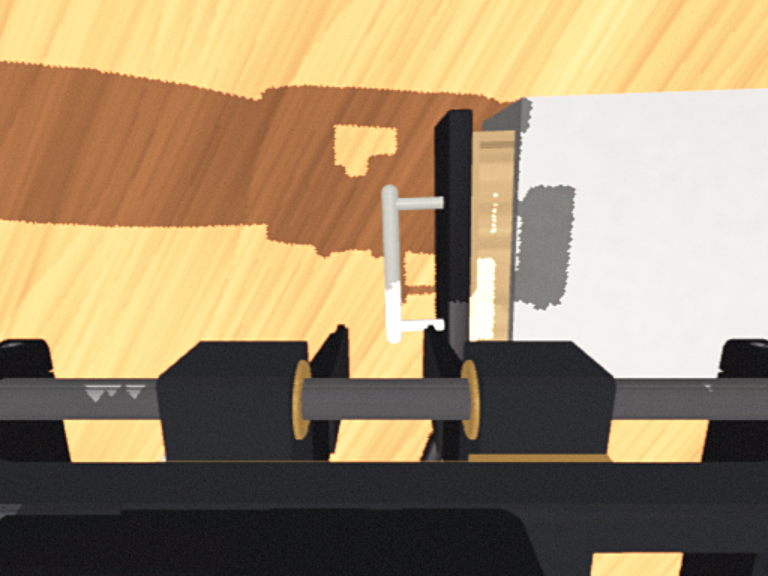

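The wrist view shows the bar ends at about (389,187) and (394,340) in the 1.5x picture. That is within a few pixels of the prediction, and the drawer is ajar.

Run:
```python
from lib import *
c=load("w1")
a=onz(c,(259.3,126),.067);b=onz(c,(262.3,226),.067);d=a-b;print(a,b,np.linalg.norm(d),np.degrees(np.arctan2(d[1],d[0]))-90)
h=(a+b)/2;plan([((*h[:2],.13),down(31.5)),((*h[:2],.048),None)])
u=np.array([np.cos(np.radians(31.5)),np.sin(np.radians(31.5)),0]);print(h)
```

```text
[0.46779452 0.3945067  0.067     ] [0.52442895 0.3058258  0.067     ] 0.10522243832855466 32.56359199451353
offset [10.7, 4.6, 68.5] turn [-0.0, 0.0, -0.018] rows 1.7 -> [0.496 0.35  0.13 ]
offset [-0.0, -0.0, 82.0] turn [0.0, 0.0, 0.0] rows 2.0 -> [0.496 0.35  0.048]
[0.49611173 0.35016625 0.067     ]
```

```bash
python3 -m pendant '[{"claw":30,"offset":[10.7,4.6,69],"turn":[0,0,-0.028]},{"claw":30,"offset":[10.7,4.6,69],"turn":[0,0,-0.028]},{"claw":30,"offset":[10.7,4.6,110],"turn":[0,0,-0.028]},{"claw":30,"offset":[10.7,4.6,151],"turn":[0,0,-0.028]},{"claw":30,"offset":[10.7,4.6,151],"turn":[0,0,-0.028]}]'
python3 -m pendant '[{"claw":5,"offset":[0,0,0],"turn":[0,0,0]},{"claw":5,"offset":[0,0,0],"turn":[0,0,0]},{"claw":5,"offset":[0,0,0],"turn":[0,0,0]},{"claw":5,"offset":[0,0,0],"turn":[0,0,0]},{"claw":5,"offset":[0,0,0],"turn":[0,0,0]}]'
```

```text
time_s: 3.9
tcp_pos: [0.4898, 0.3465, 0.0387]
tcp_rot: [-1.516, -2.742, 0.021]
force: [-1.1, -1.2, -1.7]
grip_width: 0.0299
finger_force: 0.0
time_s: 4.32
tcp_pos: [0.4978, 0.3522, 0.0513]
tcp_rot: [1.51, 2.751, 0.008]
force: [-0.3, -1.0, 7.3]
grip_width: 0.0104
finger_force: 30.0
```

```bash
python3 -m pendant '[{"claw":5,"offset":[0,-15,0],"turn":[0,0,0]},{"claw":5,"offset":[0,-40,0],"turn":[0,0,0]},{"claw":5,"offset":[0,-70,0],"turn":[0,0,0]},{"claw":5,"offset":[0,-95,0],"turn":[0,0,0]},{"claw":5,"offset":[0,-110,0],"turn":[0,0,0]}]'
python3 -m pendant '[{"claw":5,"offset":[0,0,0],"turn":[0,0,0]},{"claw":5,"offset":[0,-10,0],"turn":[0,0,0]},{"claw":5,"offset":[0,-15,0],"turn":[0,0,0]},{"claw":5,"offset":[0,-20,0],"turn":[0,0,0]},{"claw":5,"offset":[0,-20,0],"turn":[0,0,0]}]'
python3 -m pendant '[{"claw":5,"offset":[0,-3,0],"turn":[0,0,0]},{"claw":5,"offset":[0,-6,0],"turn":[0,0,0]},{"claw":5,"offset":[0,-9,0],"turn":[0,0,0]},{"claw":5,"offset":[0,-10,0],"turn":[0,0,0]},{"claw":5,"offset":[0,-10,0],"turn":[0,0,0]}]'
```

```text
time_s: 4.73
tcp_pos: [0.4044, 0.2927, 0.0513]
tcp_rot: [1.509, 2.75, 0.01]
force: [3.6, -0.2, 6.9]
grip_width: 0.0099
finger_force: 30.0
time_s: 5.15
tcp_pos: [0.3881, 0.2822, 0.0513]
tcp_rot: [1.509, 2.75, 0.008]
force: [0.7, -2.6, 10.7]
grip_width: 0.0099
finger_force: 30.0
time_s: 5.57
tcp_pos: [0.3803, 0.2772, 0.0513]
tcp_rot: [1.509, 2.75, 0.009]
force: [2.2, -2.9, 10.4]
grip_width: 0.0101
finger_force: 30.0
```

```bash
for i in 1 ; do python3 -m pendant '[{"claw":5,"offset":[0,-3,0],"turn":[0,0,0]},{"claw":5,"offset":[0,-6,0],"turn":[0,0,0]},{"claw":5,"offset":[0,-8,0],"turn":[0,0,0]},{"claw":5,"offset":[0,-8,0],"turn":[0,0,0]},{"claw":5,"offset":[0,-8,0],"turn":[0,0,0]}]'; done
python3 -m pendant '[{"claw":5,"offset":[0,-3,0],"turn":[0,0,0]},{"claw":5,"offset":[0,-6,0],"turn":[0,0,0]},{"claw":5,"offset":[0,-6,0],"turn":[0,0,0]},{"claw":5,"offset":[0,-6,0],"turn":[0,0,0]},{"claw":5,"offset":[0,-6,0],"turn":[0,0,0]}]'
```

```text
time_s: 5.98
tcp_pos: [0.3766, 0.2748, 0.0514]
tcp_rot: [1.507, 2.745, 0.023]
force: [12.0, 6.1, -2.7]
grip_width: 0.0102
finger_force: 30.0
time_s: 6.4
tcp_pos: [0.3767, 0.2749, 0.0515]
tcp_rot: [1.504, 2.738, 0.046]
force: [32.9, 20.1, -24.6]
grip_width: 0.0105
finger_force: 30.0
```

```bash
python3 -m pendant '[{"claw":5,"offset":[0,10,0],"turn":[0,0,0]},{"claw":30,"offset":[0,11,0],"turn":[0,0,0]},{"claw":30,"offset":[0,11,0],"turn":[0,0,0]},{"claw":30,"offset":[0,11,0],"turn":[0,0,0]},{"claw":30,"offset":[0,11,0],"turn":[0,0,0]}]'
python3 -m pendant '[{"claw":30,"offset":[0,0,-40],"turn":[0,0,0]},{"claw":30,"offset":[0,0,-80],"turn":[0,0,0]},{"claw":30,"offset":[0,0,-120],"turn":[0,0,0]},{"claw":30,"offset":[0,0,-150],"turn":[0,0,0]},{"claw":30,"offset":[0,0,-150],"turn":[0,0,0]}]'
python3 - <<'E'
from lib import *
plan([((.66,-.02,.24),down(10))])
c=cams.capture("top");np.savez("top2.npz",**c);cv2.imwrite("pics/t2.png",cv2.resize(c["img"][80:300,60:470],None,fx=1.9,fy=1.9)[:,:,::-1])
E
```

```text
time_s: 6.82
tcp_pos: [0.3736, 0.2739, 0.0467]
tcp_rot: [-1.511, -2.753, 0.003]
force: [-0.5, 0.4, -0.2]
grip_width: 0.0285
finger_force: 0.0
time_s: 7.23
tcp_pos: [0.3775, 0.2762, 0.205]
tcp_rot: [1.508, 2.749, 0.016]
force: [1.2, -0.0, 1.0]
grip_width: 0.0301
finger_force: 0.0
offset [-133.9, 26.5, -11.3] turn [0.004, -0.001, 0.131] rows 3.3 -> [0.472 0.177 0.217]
offset [-129.3, 43.7, -11.4] turn [0.004, -0.001, 0.131] rows 3.3 -> [0.566 0.079 0.228]
offset [-122.5, 60.2, -11.5] turn [0.004, -0.001, 0.131] rows 3.3 -> [ 0.66 -0.02  0.24]
```

View pics/t2.png

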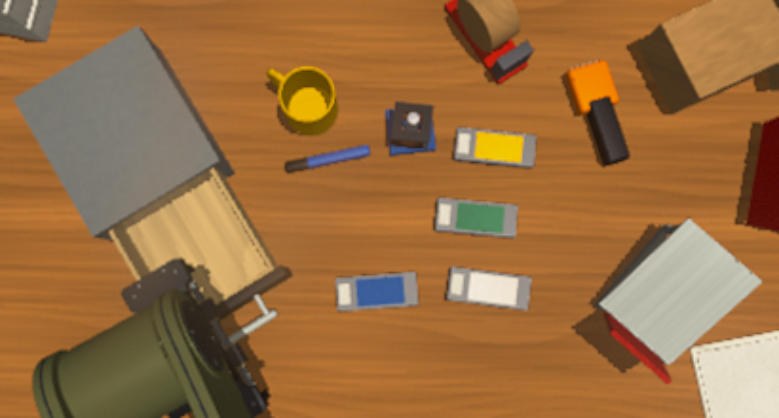

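The drawer is fully open and its wooden inside shows around (195,235) in the crop. The packs are unmoved, and the coil is at (411,122) in the crop.

```bash
python3 -m pendant '[{"claw":85,"offset":[-134,26,-11],"turn":[0,0,0.131]},{"claw":85,"offset":[-134,26,-11],"turn":[0,0,0.131]},{"claw":85,"offset":[-134,26,-11],"turn":[0,0,0.131]},{"claw":85,"offset":[-134,26,-11],"turn":[0,0,0.131]},{"claw":85,"offset":[-134,26,-11],"turn":[0,0,0.131]}]' >/dev/null
python3 -m pendant '[{"claw":85,"offset":[-129,44,-11],"turn":[0,0,0.131]},{"claw":85,"offset":[-129,44,-11],"turn":[0,0,0.131]},{"claw":85,"offset":[-129,44,-11],"turn":[0,0,0.131]},{"claw":85,"offset":[-129,44,-11],"turn":[0,0,0.131]},{"claw":85,"offset":[-129,44,-11],"turn":[0,0,0.131]}]' >/dev/null
python3 -m pendant '[{"claw":85,"offset":[-122,60,-11],"turn":[0,0,0.131]},{"claw":85,"offset":[-122,60,-11],"turn":[0,0,0.131]},{"claw":85,"offset":[-122,60,-11],"turn":[0,0,0.131]},{"claw":85,"offset":[-122,60,-11],"turn":[0,0,0.131]},{"claw":85,"offset":[-122,60,-11],"turn":[0,0,0.131]}]'
python3 -m pendant '[{"claw":85,"offset":[0,0,0],"turn":[0,0,0]},{"claw":85,"offset":[0,0,0],"turn":[0,0,0]}]'
python3 - <<'E'
from lib import *
c=wrist();np.savez("w2.npz",**c)
cv2.imwrite("pics/w2.png",cv2.resize(c["img"],None,fx=1.5,fy=1.5)[:,:,::-1])
print(proj(c,(.673,.037,.056)))
E
```

```text
time_s: 8.53
tcp_pos: [0.657, -0.0211, 0.2292]
tcp_rot: [-2.02, -2.403, 0.001]
force: [-0.5, 0.8, 0.6]
grip_width: 0.085
finger_force: 0.0
time_s: 8.7
tcp_pos: [0.6554, -0.019, 0.2296]
tcp_rot: [-2.016, -2.406, 0.001]
force: [-0.5, -0.2, -0.1]
grip_width: 0.0849
finger_force: 0.0
[280.72051562 135.76807659]
```

View pics/w2.png

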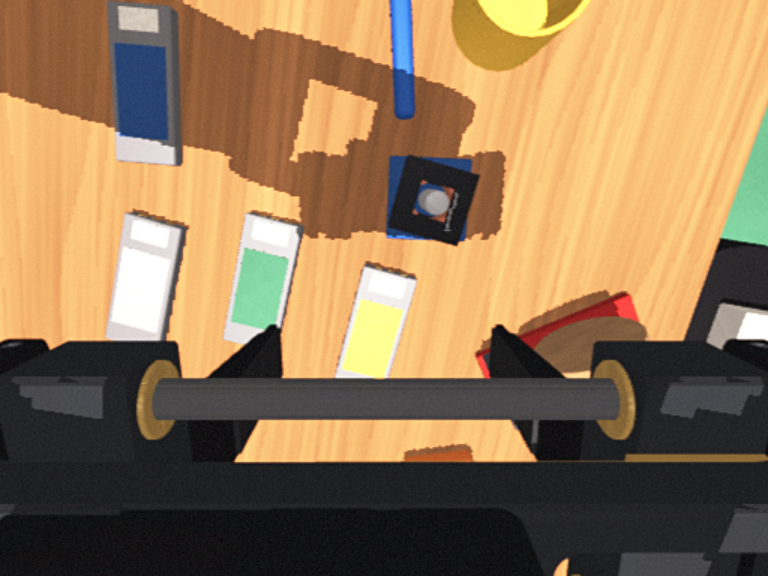

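The coil's top flange shows corners at about (408,157), (478,174), (460,243) and (391,225) in the 1.5x picture, with the post through it.

Run:
```python
from lib import *
c=load("w2")
C=np.array([onz(c,np.array(q)/1.5,.056) for q in [(408,157),(478.5,174.5),(460.5,243.5),(391,225)]]);m=C.mean(0)
print(m)
for i in range(4):
    d=C[(i+1)%4]-C[i];print(np.linalg.norm(d).round(4),np.degrees(np.arctan2(d[1],d[0])).round(1))
a=np.array([np.degrees(np.arctan2(*(C[1]-C[0])[1::-1])),np.degrees(np.arctan2(*(C[2]-C[3])[1::-1]))]).mean();print(a)
plan([((*m[:2],.13),down(a)),((*m[:2],.018),None)])
```

```text
[0.68261806 0.04099473 0.056     ]
0.0545 -3.2
0.0532 -92.3
0.056 175.4
0.0518 86.2
-3.924412906214518
offset [54.3, 37.3, 100.0] turn [-0.001, -0.001, 0.245] rows 2.9 -> [0.683 0.041 0.13 ]
offset [0.0, 0.0, 112.0] turn [0.0, 0.0, 0.0] rows 2.7 -> [0.683 0.041 0.018]
```

```bash
python3 -m pendant '[{"claw":85,"offset":[54,37,100],"turn":[0,0,0.245]},{"claw":85,"offset":[54,37,100],"turn":[0,0,0.245]},{"claw":85,"offset":[54,37,100],"turn":[0,0,0.245]},{"claw":85,"offset":[54,37,100],"turn":[0,0,0.245]},{"claw":85,"offset":[54,37,100],"turn":[0,0,0.245]}]'
python3 -m pendant '[{"claw":80,"offset":[0,0,30],"turn":[0,0,0]},{"claw":80,"offset":[0,0,60],"turn":[0,0,0]},{"claw":80,"offset":[0,0,85],"turn":[0,0,0]},{"claw":80,"offset":[0,0,105],"turn":[0,0,0]},{"claw":80,"offset":[0,0,105],"turn":[0,0,0]}]'
python3 -m pendant '[{"claw":50,"offset":[0,0,0],"turn":[0,0,0]},{"claw":50,"offset":[0,0,0],"turn":[0,0,0]},{"claw":50,"offset":[0,0,0],"turn":[0,0,0]},{"claw":50,"offset":[0,0,0],"turn":[0,0,0]},{"claw":50,"offset":[0,0,0],"turn":[0,0,0]}]'
```

```text
time_s: 9.17
tcp_pos: [0.6815, 0.0404, 0.1278]
tcp_rot: [-2.292, -2.143, 0.006]
force: [-0.8, -0.6, 0.7]
grip_width: 0.0849
finger_force: 0.0
time_s: 9.58
tcp_pos: [0.6815, 0.0379, 0.0231]
tcp_rot: [-2.296, -2.139, 0.006]
force: [0.2, 0.3, -0.0]
grip_width: 0.08
finger_force: 0.0
time_s: 10.0
tcp_pos: [0.685, 0.0382, 0.028]
tcp_rot: [2.298, 2.14, 0.002]
force: [-2.9, -0.2, 7.3]
grip_width: 0.0552
finger_force: 30.0
```

```bash
sed -i 's/if R\[:2,1\]@q\[:2\]<0:R=F.*/if R[:2,1]@q[:2]<-.15:R=F  # keeps joint 6 within about +-100 deg/' lib.py
python3 -m pendant '[{"claw":50,"offset":[0,0,-15],"turn":[0,0,0]},{"claw":50,"offset":[0,0,-35],"turn":[0,0,0]},{"claw":50,"offset":[0,0,-60],"turn":[0,0,0]},{"claw":50,"offset":[0,0,-90],"turn":[0,0,0]},{"claw":50,"offset":[0,0,-120],"turn":[0,0,0]}]'
python3 -m pendant '[{"claw":50,"offset":[0,0,-40],"turn":[0,0,0]},{"claw":50,"offset":[0,0,-60],"turn":[0,0,0]},{"claw":50,"offset":[0,0,-60],"turn":[0,0,0]}]'
python3 - <<'E'
from lib import *
c=cams.capture("scene");cv2.imwrite("pics/s3.png",cv2.resize(c["img"][100:300,180:420],None,fx=2.5,fy=2.5)[:,:,::-1])
plan([((.478,.339,.2),down(-58)),((.478,.339,.06),None)])
E
```

```text
time_s: 10.42
tcp_pos: [0.6835, 0.0384, 0.1465]
tcp_rot: [-2.298, -2.141, 0.001]
force: [0.7, 0.2, -2.7]
grip_width: 0.056
finger_force: 30.0
time_s: 10.67
tcp_pos: [0.6877, 0.0383, 0.2143]
tcp_rot: [2.292, 2.135, 0.015]
force: [1.1, -0.5, -1.6]
grip_width: 0.0559
finger_force: 30.0
offset [142.6, -114.5, 4.2] turn [0.004, -0.002, 0.471] rows 4.4 -> [0.582 0.189 0.205]
offset [75.2, -166.7, 4.5] turn [0.004, -0.002, 0.471] rows 4.4 -> [0.478 0.339 0.2  ]
offset [0.0, 0.0, 140.0] turn [0.0, 0.0, 0.0] rows 3.4 -> [0.478 0.339 0.06 ]
```

View pics/s3.png

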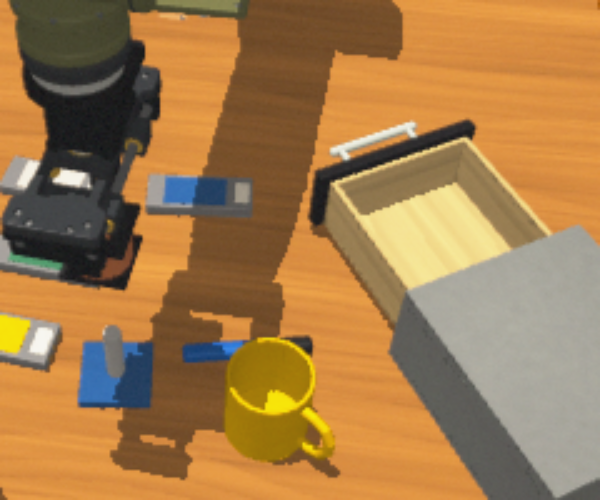

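The coil is off its post and in the grip, and the drawer stands open.

```bash
python3 -m pendant '[{"claw":50,"offset":[143,-114,4],"turn":[0,0,0.471]},{"claw":50,"offset":[143,-114,4],"turn":[0,0,0.471]},{"claw":50,"offset":[143,-114,4],"turn":[0,0,0.471]},{"claw":50,"offset":[143,-114,4],"turn":[0,0,0.471]},{"claw":50,"offset":[143,-114,4],"turn":[0,0,0.471]}]'
python3 -m pendant '[{"claw":50,"offset":[75,-167,4],"turn":[0,0,0.471]},{"claw":50,"offset":[75,-167,4],"turn":[0,0,0.471]},{"claw":50,"offset":[75,-167,4],"turn":[0,0,0.471]},{"claw":50,"offset":[75,-167,4],"turn":[0,0,0.471]},{"claw":50,"offset":[75,-167,4],"turn":[0,0,0.471]}]'
python3 -m pendant '[{"claw":50,"offset":[0,0,0],"turn":[0,0,0]},{"claw":50,"offset":[0,0,0],"turn":[0,0,0]},{"claw":50,"offset":[0,0,0],"turn":[0,0,0]}]'
python3 - <<'E'
from lib import *
plan([((.478,.339,.06),down(-58))])
c=cams.capture("top");cv2.imwrite("pics/t4.png",cv2.resize(c["img"][80:280,60:350],None,fx=2,fy=2)[:,:,::-1])
E
```

```text
time_s: 11.13
tcp_pos: [0.5759, 0.1922, 0.1976]
tcp_rot: [-2.731, -1.544, 0.009]
force: [-0.4, 0.3, -3.0]
grip_width: 0.0555
finger_force: 30.0
time_s: 11.55
tcp_pos: [0.4724, 0.3413, 0.1943]
tcp_rot: [-3.02, -0.864, 0.008]
force: [0.7, 0.8, -2.0]
grip_width: 0.0558
finger_force: 30.0
time_s: 11.8
tcp_pos: [0.4758, 0.3385, 0.1956]
tcp_rot: [3.019, 0.865, -0.004]
force: [-0.1, -1.0, -2.7]
grip_width: 0.056
finger_force: 30.0
offset [2.5, 0.7, 135.6] turn [0.001, 0.003, -0.0] rows 3.3 -> [0.478 0.339 0.06 ]
```

View pics/t4.png

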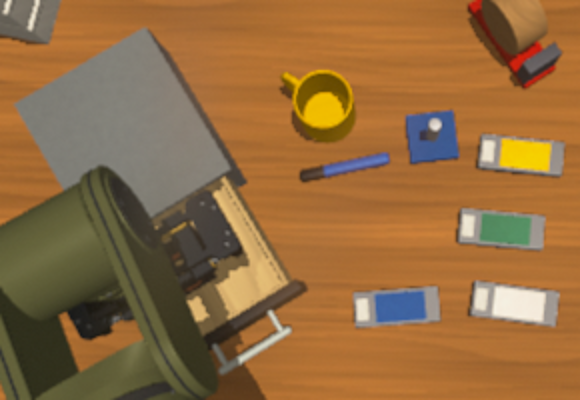

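The gripper is over the open part of the drawer, at about (195,240) in the crop, clear of the cabinet and the walls. Descending.

```bash
python3 -m pendant '[{"claw":50,"offset":[2,0,35],"turn":[0,0,0]},{"claw":50,"offset":[2,0,70],"turn":[0,0,0]},{"claw":50,"offset":[2,0,105],"turn":[0,0,0]},{"claw":50,"offset":[2,0,135],"turn":[0,0,0]},{"claw":50,"offset":[2,0,135],"turn":[0,0,0]}]'
for i in 1 2 3; do python3 -m pendant '[{"claw":50,"offset":[0,0,5],"turn":[0,0,0]},{"claw":50,"offset":[0,0,5],"turn":[0,0,0]},{"claw":50,"offset":[0,0,5],"turn":[0,0,0]}]'; done
```

```text
time_s: 12.27
tcp_pos: [0.4735, 0.336, 0.0542]
tcp_rot: [3.017, 0.861, -0.022]
force: [-0.9, -1.7, -4.3]
grip_width: 0.0558
finger_force: 30.0
time_s: 12.52
tcp_pos: [0.4798, 0.341, 0.06]
tcp_rot: [-3.02, -0.864, -0.006]
force: [0.2, 0.7, -1.5]
grip_width: 0.0559
finger_force: 30.0
time_s: 12.77
tcp_pos: [0.4783, 0.3408, 0.0534]
tcp_rot: [-3.02, -0.865, -0.002]
force: [-0.5, 0.0, -2.9]
grip_width: 0.0558
finger_force: 30.0
time_s: 13.02
tcp_pos: [0.4775, 0.3404, 0.047]
tcp_rot: [3.02, 0.865, -0.001]
force: [0.7, -0.5, -2.4]
grip_width: 0.0557
finger_force: 30.0
```

```bash
for i in 1 2 3; do python3 -m pendant '[{"claw":50,"offset":[0,0,2],"turn":[0,0,0]},{"claw":50,"offset":[0,0,4],"turn":[0,0,0]},{"claw":50,"offset":[0,0,4],"turn":[0,0,0]},{"claw":50,"offset":[0,0,4],"turn":[0,0,0]}]'|grep -E 'pos|force'; done
```

```text
tcp_pos: [0.4777, 0.3404, 0.0432]
force: [-0.6, -0.2, -3.5]
finger_force: 30.0
tcp_pos: [0.4777, 0.3404, 0.0392]
force: [0.7, 0.5, -3.1]
finger_force: 30.0
tcp_pos: [0.4797, 0.3417, 0.038]
force: [-0.6, 0.6, 4.6]
finger_force: 30.0
```

```bash
python3 -m pendant '[{"claw":80,"offset":[0,0,0],"turn":[0,0,0]},{"claw":80,"offset":[0,0,0],"turn":[0,0,0]},{"claw":80,"offset":[0,0,0],"turn":[0,0,0]},{"claw":80,"offset":[0,0,0],"turn":[0,0,0]},{"claw":80,"offset":[0,0,0],"turn":[0,0,0]}]'
python3 -m pendant '[{"claw":80,"offset":[0,0,-20],"turn":[0,0,0]},{"claw":80,"offset":[0,0,-50],"turn":[0,0,0]},{"claw":80,"offset":[0,0,-90],"turn":[0,0,0]},{"claw":80,"offset":[0,0,-130],"turn":[0,0,0]},{"claw":80,"offset":[0,0,-150],"turn":[0,0,0]}]'
python3 -m pendant '[{"claw":80,"offset":[0,0,0],"turn":[0,0,0]},{"claw":80,"offset":[0,0,0],"turn":[0,0,0]}]' >/dev/null
python3 - <<'E'
from lib import *
plan([((.3767,.2755,.2),down(32.1)),((.3767,.2755,.05),None)])
E
```

```text
time_s: 14.43
tcp_pos: [0.4776, 0.3403, 0.0351]
tcp_rot: [3.02, 0.865, -0.001]
force: [-0.5, 0.3, 0.4]
grip_width: 0.0789
finger_force: 0.0
time_s: 14.85
tcp_pos: [0.4797, 0.3416, 0.1912]
tcp_rot: [-3.018, -0.864, -0.011]
force: [1.4, 0.2, 0.8]
grip_width: 0.08
finger_force: 0.0
offset [-40.4, 0.5, -4.4] turn [0.001, -0.001, -0.524] rows 4.2 -> [0.445 0.319 0.192]
offset [-35.2, -19.8, -4.3] turn [0.001, -0.001, -0.524] rows 4.2 -> [0.411 0.297 0.196]
offset [-20.6, -34.7, -4.3] turn [0.001, -0.001, -0.524] rows 4.2 -> [0.377 0.276 0.2  ]
offset [0.0, 0.0, 150.0] turn [0.0, 0.0, 0.0] rows 3.6 -> [0.377 0.276 0.05 ]
```

```bash
python3 -m pendant '[{"claw":30,"offset":[-40,0,-5],"turn":[0,0,-0.524]},{"claw":30,"offset":[-40,0,-5],"turn":[0,0,-0.524]},{"claw":30,"offset":[-40,0,-5],"turn":[0,0,-0.524]},{"claw":30,"offset":[-40,0,-5],"turn":[0,0,-0.524]},{"claw":30,"offset":[-40,0,-5],"turn":[0,0,-0.524]}]' >/dev/null
python3 -m pendant '[{"claw":30,"offset":[-35,-20,-5],"turn":[0,0,-0.524]},{"claw":30,"offset":[-35,-20,-5],"turn":[0,0,-0.524]},{"claw":30,"offset":[-35,-20,-5],"turn":[0,0,-0.524]},{"claw":30,"offset":[-35,-20,-5],"turn":[0,0,-0.524]},{"claw":30,"offset":[-35,-20,-5],"turn":[0,0,-0.524]}]' >/dev/null
python3 -m pendant '[{"claw":30,"offset":[-21,-35,-5],"turn":[0,0,-0.524]},{"claw":30,"offset":[-21,-35,-5],"turn":[0,0,-0.524]},{"claw":30,"offset":[-21,-35,-5],"turn":[0,0,-0.524]},{"claw":30,"offset":[-21,-35,-5],"turn":[0,0,-0.524]},{"claw":30,"offset":[-21,-35,-5],"turn":[0,0,-0.524]}]'
python3 -m pendant '[{"claw":30,"offset":[0,0,0],"turn":[0,0,0]},{"claw":30,"offset":[0,0,0],"turn":[0,0,0]}]' >/dev/null
python3 - <<'E'
from lib import *
plan([((.3767,.2755,.05),down(32.1))])
c=cams.capture("top");np.savez("top4.npz",**c)
c=wrist();cv2.imwrite("pics/w4.png",c["img"][:,:,::-1])
E
```

```text
time_s: 16.27
tcp_pos: [0.3751, 0.2753, 0.1994]
tcp_rot: [-1.523, -2.747, 0.002]
force: [-0.2, 0.1, -0.6]
grip_width: 0.0297
finger_force: 0.0
offset [-0.7, 1.2, 149.9] turn [-0.001, -0.0, -0.005] rows 3.6 -> [0.377 0.276 0.05 ]
```

View pics/w4.png

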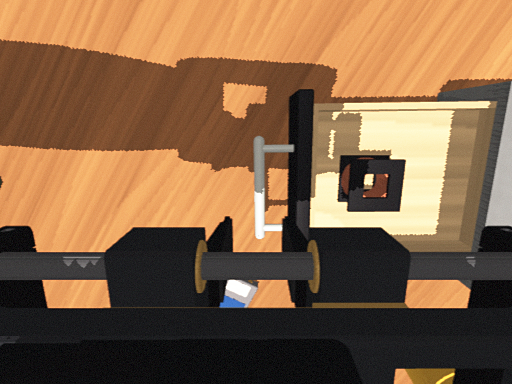

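The coil stands upright in the open drawer at about (370,183), and the fingers straddle the bar line at column 260. Descend, grip and push shut.

```bash
python3 -m pendant '[{"claw":30,"offset":[0,1,40],"turn":[0,0,0]},{"claw":30,"offset":[0,1,80],"turn":[0,0,0]},{"claw":30,"offset":[0,1,120],"turn":[0,0,0]},{"claw":30,"offset":[0,1,149],"turn":[0,0,0]},{"claw":30,"offset":[0,1,149],"turn":[0,0,0]}]'|grep -E 'pos|force'
python3 -m pendant '[{"claw":5,"offset":[0,0,0],"turn":[0,0,0]},{"claw":5,"offset":[0,0,0],"turn":[0,0,0]},{"claw":5,"offset":[0,0,0],"turn":[0,0,0]},{"claw":5,"offset":[0,0,0],"turn":[0,0,0]},{"claw":5,"offset":[0,0,0],"turn":[0,0,0]}]'
python3 -m pendant '[{"claw":5,"offset":[0,10,0],"turn":[0,0,0]},{"claw":5,"offset":[0,30,0],"turn":[0,0,0]},{"claw":5,"offset":[0,50,0],"turn":[0,0,0]},{"claw":5,"offset":[0,70,0],"turn":[0,0,0]},{"claw":5,"offset":[0,90,0],"turn":[0,0,0]}]'|grep -E 'pos|force'
python3 -m pendant '[{"claw":5,"offset":[0,20,0],"turn":[0,0,0]},{"claw":5,"offset":[0,40,0],"turn":[0,0,0]},{"claw":5,"offset":[0,55,0],"turn":[0,0,0]},{"claw":5,"offset":[0,65,0],"turn":[0,0,0]},{"claw":5,"offset":[0,65,0],"turn":[0,0,0]}]'|grep -E 'pos|force'
for i in 1 2; do python3 -m pendant '[{"claw":5,"offset":[0,2,0],"turn":[0,0,0]},{"claw":5,"offset":[0,4,0],"turn":[0,0,0]},{"claw":5,"offset":[0,6,0],"turn":[0,0,0]},{"claw":5,"offset":[0,6,0],"turn":[0,0,0]},{"claw":5,"offset":[0,6,0],"turn":[0,0,0]}]'|grep -E 'pos|force';done
```

```text
tcp_pos: [0.3714, 0.2732, 0.0446]
force: [-1.7, -0.1, -0.7]
finger_force: 0.0
time_s: 17.37
tcp_pos: [0.3783, 0.2772, 0.0543]
tcp_rot: [1.521, 2.746, 0.007]
force: [-0.6, 0.1, 6.2]
grip_width: 0.01
finger_force: 30.0
tcp_pos: [0.4545, 0.3258, 0.0543]
force: [-3.6, 2.3, 7.7]
finger_force: 30.0
tcp_pos: [0.5105, 0.3616, 0.0543]
force: [-2.4, 4.6, 5.1]
finger_force: 30.0
tcp_pos: [0.514, 0.3639, 0.0543]
force: [-2.1, 5.0, 5.3]
finger_force: 30.0
tcp_pos: [0.5154, 0.3647, 0.0542]
force: [-13.8, -3.5, 16.0]
finger_force: 30.0
```

```bash
python3 -m pendant '[{"claw":5,"offset":[0,2,0],"turn":[0,0,0]},{"claw":5,"offset":[0,4,0],"turn":[0,0,0]},{"claw":5,"offset":[0,4,0],"turn":[0,0,0]},{"claw":5,"offset":[0,4,0],"turn":[0,0,0]}]'|grep -E 'pos|force'
python3 -m pendant '[{"claw":5,"offset":[0,-9,0],"turn":[0,0,0]},{"claw":30,"offset":[0,-8,0],"turn":[0,0,0]},{"claw":30,"offset":[0,-8,0],"turn":[0,0,0]},{"claw":30,"offset":[0,-8,0],"turn":[0,0,0]},{"claw":30,"offset":[0,-8,0],"turn":[0,0,0]}]'|grep -E 'pos|force|width'
python3 -m pendant '[{"claw":30,"offset":[0,0,-20],"turn":[0,0,0]},{"claw":30,"offset":[0,0,-60],"turn":[0,0,0]},{"claw":30,"offset":[0,0,-100],"turn":[0,0,0]},{"claw":30,"offset":[0,0,-140],"turn":[0,0,0]},{"claw":30,"offset":[0,0,-170],"turn":[0,0,0]}]'|grep -E 'pos|force'
python3 -m pendant '[{"claw":30,"offset":[0,0,0],"turn":[0,0,0]},{"claw":30,"offset":[0,0,0],"turn":[0,0,0]}]' >/dev/null
python3 - <<'E'
from lib import *
t=load("top");c=wrist();np.savez("w5.npz",**c);cv2.imwrite("pics/w5.png",c["img"][:,:,::-1])
plan([((.437,.086,.2),down(5)),((.437,.086,.003),None)])
E
```

```text
tcp_pos: [0.5154, 0.3647, 0.054]
force: [-24.4, -10.7, 26.2]
finger_force: 30.0
tcp_pos: [0.5149, 0.3625, 0.0514]
force: [-0.9, -1.1, -0.0]
grip_width: 0.0284
finger_force: 0.0
tcp_pos: [0.5156, 0.3629, 0.2252]
force: [1.6, 0.0, 0.6]
finger_force: 0.0
offset [-96.6, -106.3, 10.7] turn [0.0, 0.0, 0.236] rows 3.5 -> [0.476 0.224 0.211]
offset [-118.7, -80.8, 10.8] turn [0.0, 0.0, 0.236] rows 3.5 -> [0.437 0.086 0.2  ]
offset [-0.0, -0.0, 197.0] turn [0.0, 0.0, 0.0] rows 4.7 -> [0.437 0.086 0.003]
```

View pics/w5.png

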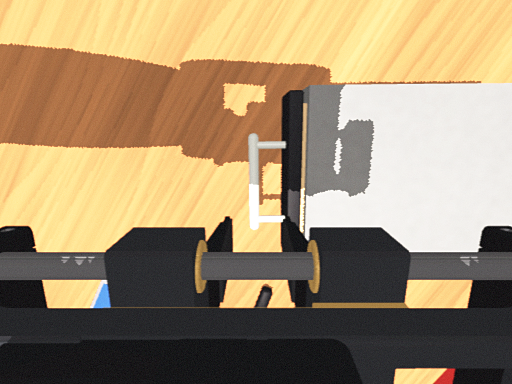

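The drawer is shut; the push met a firm stop after 165 mm of travel. Now the packs.

```bash
cat >> lib.py <<'E'
def packs(c,z=.015,rois=None):
    hsv=cv2.cvtColor(c["img"],cv2.COLOR_RGB2HSV)
    m=((hsv[...,0]<4)|(hsv[...,0]>18)|(hsv[...,1]<70)).astype(np.uint8)*255
    m=cv2.morphologyEx(cv2.morphologyEx(m,cv2.MORPH_CLOSE,np.ones((3,3))),cv2.MORPH_OPEN,np.ones((3,3)))
    for k in cv2.findContours(m,0,2)[0]:
        if not 300<cv2.contourArea(k)<1500:continue
        bx=cv2.boxPoints(cv2.minAreaRect(k));W=np.array([onz(c,q,z)[:2] for q in bx])
        e=sorted([W[1]-W[0],W[2]-W[1]],key=np.linalg.norm);n=[np.linalg.norm(v) for v in e]
        if not(.04<n[0]<.062 and .105<n[1]<.135):continue
        mm=np.zeros(m.shape,np.uint8);cv2.drawContours(mm,[k],-1,255,-1)
        h=np.median(hsv[mm>0],0);q=bx.mean(0);l=e[1]
        print(q.round(),"centre",W.mean(0).round(4),"size",np.round(n,3),"width heading",(np.degrees(np.arctan2(l[1],l[0]))%180-90).round(1))
E
python3 - <<'E'
from lib import *
c=cams.capture("top");packs(c);w=cams.capture("wrist");print(w["tool_from_camera"].round(3))
E
```

```text
[258. 233.] centre [0.4368 0.0858] size [0.049 0.12 ] width heading 5.3
[317. 231.] centre [ 0.4438 -0.0795] size [0.049 0.121] width heading -6.5
[310. 194.] centre [ 0.548  -0.0609] size [0.051 0.12 ] width heading -4.4
[320. 157.] centre [ 0.6552 -0.0888] size [0.051 0.121] width heading -5.0
[[ 0.001 -0.971 -0.238  0.067]
 [ 1.     0.001  0.     0.   ]
 [-0.    -0.238  0.971 -0.17 ]
 [ 0.     0.     0.     1.   ]]
```

```bash
python3 -m pendant '[{"claw":70,"offset":[-97,-106,11],"turn":[0,0,0.236]},{"claw":70,"offset":[-97,-106,11],"turn":[0,0,0.236]},{"claw":70,"offset":[-97,-106,11],"turn":[0,0,0.236]},{"claw":70,"offset":[-97,-106,11],"turn":[0,0,0.236]},{"claw":70,"offset":[-97,-106,11],"turn":[0,0,0.236]}]' >/dev/null
python3 -m pendant '[{"claw":70,"offset":[-119,-81,61],"turn":[0,0,0.232]},{"claw":70,"offset":[-119,-81,61],"turn":[0,0,0.232]},{"claw":70,"offset":[-119,-81,61],"turn":[0,0,0.232]},{"claw":70,"offset":[-119,-81,61],"turn":[0,0,0.232]},{"claw":70,"offset":[-119,-81,61],"turn":[0,0,0.232]}]' >/dev/null
python3 -m pendant '[{"claw":70,"offset":[0,0,50],"turn":[0,0,0]},{"claw":70,"offset":[0,0,50],"turn":[0,0,0]},{"claw":70,"offset":[0,0,50],"turn":[0,0,0]},{"claw":70,"offset":[0,0,50],"turn":[0,0,0]}]'
python3 - <<'E'
from lib import *
plan([((.437,.086,.003),down(5.3))])
E
```

```text
time_s: 21.68
tcp_pos: [0.4368, 0.0862, 0.0989]
tcp_rot: [-2.116, -2.32, 0.003]
force: [-0.4, 0.1, 0.2]
grip_width: 0.0696
finger_force: 0.0
offset [-0.3, 0.5, 95.9] turn [-0.002, -0.0, -0.001] rows 2.3 -> [0.437 0.086 0.003]
```

```bash
python3 -m pendant '[{"claw":70,"offset":[0,0,30],"turn":[0,0,0]},{"claw":70,"offset":[0,0,60],"turn":[0,0,0]},{"claw":70,"offset":[0,0,80],"turn":[0,0,0]},{"claw":70,"offset":[0,0,90],"turn":[0,0,0]},{"claw":70,"offset":[0,0,95],"turn":[0,0,0]}]'
python3 -m pendant '[{"claw":70,"offset":[0,0,0],"turn":[0,0,0]},{"claw":45,"offset":[0,0,0],"turn":[0,0,0]},{"claw":45,"offset":[0,0,0],"turn":[0,0,0]},{"claw":45,"offset":[0,0,0],"turn":[0,0,0]},{"claw":45,"offset":[0,0,0],"turn":[0,0,0]}]'
python3 -m pendant '[{"claw":45,"offset":[0,0,-20],"turn":[0,0,0]},{"claw":45,"offset":[0,0,-60],"turn":[0,0,0]},{"claw":45,"offset":[0,0,-100],"turn":[0,0,0]},{"claw":45,"offset":[0,0,-140],"turn":[0,0,0]},{"claw":45,"offset":[0,0,-180],"turn":[0,0,0]}]'
python3 -m pendant '[{"claw":45,"offset":[0,0,-20],"turn":[0,0,0]},{"claw":45,"offset":[0,0,-20],"turn":[0,0,0]},{"claw":45,"offset":[0,0,-20],"turn":[0,0,0]}]'
cat >> lib.py <<'E'
L0=np.array([.3813,-.2813,.0303])
def slope(yaw=-41.3,tilt=20):
    a,b=np.radians([yaw,tilt]);x=np.array([np.cos(a)*np.cos(b),np.sin(a)*np.cos(b),np.sin(b)]);y=np.array([-np.sin(a),np.cos(a),0]);return np.stack([x,y,np.cross(x,y)],1)
S=slope()
def onslope(x,y,z):return L0+S@np.array([x,y,z])
TS=np.stack([-S[:,0],S[:,1],-S[:,2]],1)
E
python3 - <<'E'
from lib import *
plan([(onslope(.07,0,.13),TS),(onslope(.066,0,.015),None)])
E
```

```text
time_s: 22.1
tcp_pos: [0.4374, 0.0861, 0.0043]
tcp_rot: [-2.117, -2.321, 0.001]
force: [-0.6, -0.9, -0.2]
grip_width: 0.0698
finger_force: 0.0
time_s: 22.52
tcp_pos: [0.4378, 0.0856, 0.0056]
tcp_rot: [2.117, 2.32, 0.002]
force: [0.2, 0.4, 0.9]
grip_width: 0.0495
finger_force: 30.0
time_s: 22.93
tcp_pos: [0.4364, 0.0855, 0.1861]
tcp_rot: [-2.118, -2.32, 0.0]
force: [0.3, 0.5, -1.7]
grip_width: 0.0498
finger_force: 30.0
time_s: 23.18
tcp_pos: [0.4376, 0.0856, 0.2055]
tcp_rot: [2.117, 2.319, 0.003]
force: [0.7, 0.0, -2.9]
grip_width: 0.0496
finger_force: 30.0
offset [-187.9, -37.4, 14.5] turn [-0.065, -0.165, -0.376] rows 4.6 -> [ 0.417 -0.105  0.191]
offset [-156.3, -104.8, 38.7] turn [-0.065, -0.165, -0.376] rows 4.6 -> [ 0.397 -0.295  0.176]
offset [4.0, 0.0, 115.0] turn [0.0, 0.0, 0.0] rows 2.8 -> [ 0.424 -0.319  0.067]
```

```bash
python3 -m pendant '[{"claw":45,"offset":[-188,-37,14],"turn":[-0.065,-0.165,-0.376]},{"claw":45,"offset":[-188,-37,14],"turn":[-0.065,-0.165,-0.376]},{"claw":45,"offset":[-188,-37,14],"turn":[-0.065,-0.165,-0.376]},{"claw":45,"offset":[-188,-37,14],"turn":[-0.065,-0.165,-0.376]},{"claw":45,"offset":[-188,-37,14],"turn":[-0.065,-0.165,-0.376]}]'
python3 -m pendant '[{"claw":45,"offset":[-156,-105,39],"turn":[-0.065,-0.165,-0.376]},{"claw":45,"offset":[-156,-105,39],"turn":[-0.065,-0.165,-0.376]},{"claw":45,"offset":[-156,-105,39],"turn":[-0.065,-0.165,-0.376]},{"claw":45,"offset":[-156,-105,39],"turn":[-0.065,-0.165,-0.376]},{"claw":45,"offset":[-156,-105,39],"turn":[-0.065,-0.165,-0.376]}]'
python3 -m pendant '[{"claw":45,"offset":[0,0,0],"turn":[0,0,0]},{"claw":45,"offset":[0,0,0],"turn":[0,0,0]},{"claw":45,"offset":[0,0,0],"turn":[0,0,0]}]'
python3 - <<'E'
from lib import *
print(bot.observe()["qpos"])
plan([(onslope(.067,0,.04),TS),(onslope(.067,0,.012),None)])
c=wrist();np.savez("w6.npz",**c);cv2.imwrite("pics/w6.png",c["img"][:,:,::-1])
E
```

```text
time_s: 23.6
tcp_pos: [0.4143, -0.1065, 0.1862]
tcp_rot: [1.56, 2.54, -0.098]
force: [0.7, -0.4, -2.1]
grip_width: 0.0496
finger_force: 30.0
time_s: 24.02
tcp_pos: [0.3951, -0.2879, 0.1714]
tcp_rot: [0.988, 2.638, -0.173]
force: [0.9, 0.5, -2.1]
grip_width: 0.0499
finger_force: 30.0
time_s: 24.27
tcp_pos: [0.3964, -0.2876, 0.1729]
tcp_rot: [0.994, 2.637, -0.172]
force: [1.0, 0.3, -1.3]
grip_width: 0.0493
finger_force: 30.0
[-0.74058008 -0.45335158  2.25516753  0.006482    0.99909605 -1.59265461]
offset [-4.4, -5.1, 88.7] turn [-0.001, -0.008, -0.0] rows 2.1 -> [ 0.418 -0.314  0.091]
offset [0.0, 0.0, 28.0] turn [0.0, 0.0, 0.0] rows 0.7 -> [ 0.426 -0.32   0.064]
```

View pics/w6.png

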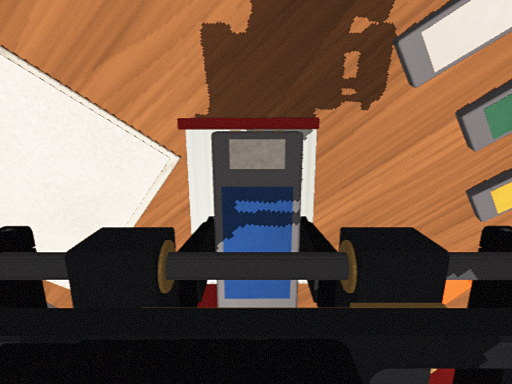

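The pack is gripped squarely and lines up with the shelf. The backstop's top edge runs from (178,124) to (319,124).

Run:
```python
from lib import *
c=load("w6")
def onS(px,z):
    o,d=ray(c,px);n=S[:,2];k=((L0+n*z-o)@n)/(d@n);return S.T@(o+d*k-L0)
for px in [(178,119),(178,129),(319,118),(319,128)]:print(onS(px,.085).round(4))
for px in [(186,135),(189,215),(317,135),(314,215)]:print("board",onS(px,0).round(4))
s=bot.observe();print("tcp",(S.T@(s["tcp_pos"]-L0)).round(4))
```

```text
[-0.0059 -0.0499  0.085 ]
[ 0.001  -0.0503  0.085 ]
[-0.0066  0.0493  0.085 ]
[0.0002 0.0496 0.085 ]
board [ 0.008  -0.0649 -0.    ]
board [ 0.0911 -0.0663  0.    ]
board [ 0.0079  0.0654 -0.    ]
board [ 0.091   0.0662 -0.    ]
tcp [0.0638 0.006  0.1293]
```

```bash
python3 -m pendant '[{"claw":45,"offset":[-3,-6,30],"turn":[0,-0.008,0]},{"claw":45,"offset":[-3,-6,60],"turn":[0,-0.008,0]},{"claw":45,"offset":[-3,-6,85],"turn":[0,-0.008,0]},{"claw":45,"offset":[-3,-6,105],"turn":[0,-0.008,0]},{"claw":45,"offset":[-3,-6,112],"turn":[0,-0.008,0]}]'
python3 -m pendant '[{"claw":45,"offset":[0,0,0],"turn":[0,0,0]},{"claw":45,"offset":[0,0,0],"turn":[0,0,0]},{"claw":45,"offset":[0,0,0],"turn":[0,0,0]}]'
cat >> lib.py <<'E'
def st():
    s=bot.observe();T=Ro.from_rotvec(s["tcp_rot"]).as_matrix()
    print("slope tcp mm",(S.T@(s["tcp_pos"]-L0)*1e3).round(1),"slope force",(S.T@s["force"]).round(1),"grip",s["grip_width"].round(4),s["finger_force"].round(1),"tilt err",Ro.from_matrix(T.T@TS).as_rotvec().round(3))
E
python3 -c "from lib import *;st()"
```

```text
time_s: 24.73
tcp_pos: [0.4236, -0.3169, 0.0672]
tcp_rot: [0.987, 2.633, -0.175]
force: [-0.4, 1.0, -2.7]
grip_width: 0.0499
finger_force: 30.0
time_s: 24.98
tcp_pos: [0.4254, -0.3201, 0.0734]
tcp_rot: [0.986, 2.624, -0.18]
force: [0.9, -0.6, -0.8]
grip_width: 0.0493
finger_force: 30.0Traceback (most recent call last):
  File "<string>", line 1, in <module>
    from lib import *;st()
                      ~~^^
  File "lib.py", line 63, in st
    print("slope tcp mm",(S.T@(s["tcp_pos"]-L0)*1e3).round(1),"slope force",(S.T@s["force"]).round(1),"grip",s["grip_width"].round(4),s["finger_force"].round(1),"tilt err",Ro.from_matrix(T.T@TS).as_rotvec().round(3))
                                                                                                             ^^^^^^^^^^^^^^^^^^^^^
AttributeError: 'float' object has no attribute 'round'
```

```bash
sed -i 's/s\["grip_width"\].round(4),s\["finger_force"\].round(1)/round(s["grip_width"],4),round(s["finger_force"],1)/' lib.py
python3 -c "from lib import *;st()"
python3 -m pendant '[{"claw":45,"offset":[0,0,4],"turn":[0,0,0]},{"claw":45,"offset":[0,0,8],"turn":[0,0,0]},{"claw":45,"offset":[0,0,8],"turn":[0,0,0]},{"claw":45,"offset":[0,0,8],"turn":[0,0,0]}]' >/dev/null;python3 -c "from lib import *;st()"
python3 -m pendant '[{"claw":45,"offset":[2,0,0],"turn":[0,0,0]},{"claw":45,"offset":[4,0,0],"turn":[0,0,0]},{"claw":45,"offset":[4,0,0],"turn":[0,0,0]},{"claw":45,"offset":[4,0,0],"turn":[0,0,0]}]' >/dev/null;python3 -c "from lib import *;st()"
```

```text
slope tcp mm [70.  -0.1 20.4] slope force [ 0.7  0.1 -1.1] grip 0.0493 30.0 tilt err [-0.001  0.008  0.002]
slope tcp mm [68.7 -0.8 11.1] slope force [ 0.2 -0.  -2. ] grip 0.05 30.0 tilt err [-0.001  0.005  0.001]
slope tcp mm [64.5 -0.8 11. ] slope force [-0.8 -0.8 -1.9] grip 0.0499 30.0 tilt err [-0.001  0.005  0.001]
```

```bash
for i in 1 2; do python3 -m pendant '[{"claw":45,"offset":[1,0,0],"turn":[0,0,0]},{"claw":45,"offset":[2,0,0],"turn":[0,0,0]},{"claw":45,"offset":[2,0,0],"turn":[0,0,0]},{"claw":45,"offset":[2,0,0],"turn":[0,0,0]}]' >/dev/null;python3 -c "from lib import *;st()";done
for i in 1 2; do python3 -m pendant '[{"claw":45,"offset":[0,0,1.5],"turn":[0,0,0]},{"claw":45,"offset":[0,0,3],"turn":[0,0,0]},{"claw":45,"offset":[0,0,3],"turn":[0,0,0]},{"claw":45,"offset":[0,0,3],"turn":[0,0,0]}]' >/dev/null;python3 -c "from lib import *;st()";done
```

```text
slope tcp mm [63.  -0.8 11.2] slope force [ 0.3  0.3 -1.9] grip 0.0498 30.0 tilt err [-0.001  0.006  0.001]
slope tcp mm [63.  -0.8 11.8] slope force [ 4.8  0.4 -3.8] grip 0.0497 30.0 tilt err [-0.001  0.01   0.001]
slope tcp mm [63.  -0.9  8.9] slope force [6.9 0.9 0.5] grip 0.0499 30.0 tilt err [-0.001  0.009  0.001]
slope tcp mm [63.  -0.9  7. ] slope force [ 1.1 -1.  15.9] grip 0.0498 30.0 tilt err [-0.002  0.008  0.001]
```

```bash
python3 -m pendant '[{"claw":70,"offset":[-1,0,-1],"turn":[0,0,0]},{"claw":70,"offset":[-1,0,-1],"turn":[0,0,0]},{"claw":70,"offset":[-1,0,-1],"turn":[0,0,0]},{"claw":70,"offset":[-1,0,-1],"turn":[0,0,0]},{"claw":70,"offset":[-1,0,-1],"turn":[0,0,0]}]' |grep -E "width|force"
python3 -m pendant '[{"claw":70,"offset":[0,0,-20],"turn":[0,0,0]},{"claw":70,"offset":[0,0,-50],"turn":[0,0,0]},{"claw":70,"offset":[0,0,-90],"turn":[0,0,0]},{"claw":70,"offset":[0,0,-130],"turn":[0,0,0]},{"claw":70,"offset":[0,0,-150],"turn":[0,0,0]}]' >/dev/null
python3 -m pendant '[{"claw":70,"offset":[0,0,0],"turn":[0,0,0]},{"claw":70,"offset":[0,0,0],"turn":[0,0,0]}]'
python3 - <<'E'
from lib import *
c=cams.capture("top");packs(c)
w=wrist();np.savez("w7.npz",**w);cv2.imwrite("pics/w7.png",w["img"][:,:,::-1])
plan([((.4438,-.0795,.1),down(-6.5))])
E
```

```text
force: [-0.0, -0.1, 0.4]
grip_width: 0.069
finger_force: 0.0
time_s: 27.98
tcp_pos: [0.3841, -0.2846, 0.1991]
tcp_rot: [0.987, 2.623, -0.18]
force: [0.5, 0.2, 0.1]
grip_width: 0.0702
finger_force: 0.0
[317. 231.] centre [ 0.4438 -0.0795] size [0.049 0.121] width heading -6.5
[310. 194.] centre [ 0.548  -0.0609] size [0.051 0.12 ] width heading -4.4
[320. 157.] centre [ 0.655  -0.0888] size [0.051 0.121] width heading -5.3
offset [58.3, 96.8, 29.5] turn [0.084, 0.162, 0.477] rows 4.1 -> [ 0.414 -0.182  0.148]
offset [91.9, 63.0, 35.1] turn [0.084, 0.162, 0.477] rows 4.1 -> [ 0.444 -0.08   0.1  ]
```

View pics/w7.png

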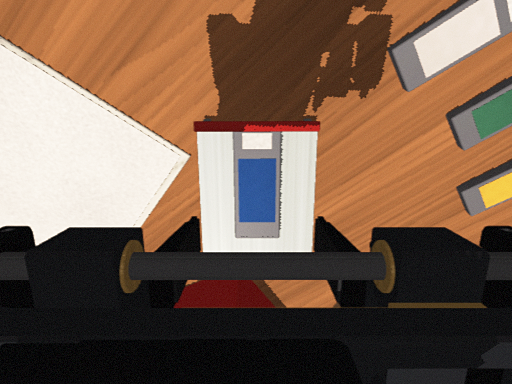

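The blue pack lies centred against the backstop. On to the white one.

```bash
python3 -m pendant '[{"claw":70,"offset":[58,97,29],"turn":[0.084,0.162,0.477]},{"claw":70,"offset":[58,97,29],"turn":[0.084,0.162,0.477]},{"claw":70,"offset":[58,97,29],"turn":[0.084,0.162,0.477]},{"claw":70,"offset":[58,97,29],"turn":[0.084,0.162,0.477]},{"claw":70,"offset":[58,97,29],"turn":[0.084,0.162,0.477]}]' >/dev/null
python3 -m pendant '[{"claw":70,"offset":[92,63,35],"turn":[0.084,0.162,0.477]},{"claw":70,"offset":[92,63,35],"turn":[0.084,0.162,0.477]},{"claw":70,"offset":[92,63,35],"turn":[0.084,0.162,0.477]},{"claw":70,"offset":[92,63,35],"turn":[0.084,0.162,0.477]},{"claw":70,"offset":[92,63,35],"turn":[0.084,0.162,0.477]}]' >/dev/null
python3 -m pendant '[{"claw":70,"offset":[0,0,0],"turn":[0,0,0]},{"claw":70,"offset":[0,0,0],"turn":[0,0,0]},{"claw":70,"offset":[0,0,0],"turn":[0,0,0]}]'
python3 - <<'E'
from lib import *
plan([((.4438,-.0795,.003),down(-6.5))])
E
```

```text
time_s: 29.17
tcp_pos: [0.4445, -0.0807, 0.1021]
tcp_rot: [2.341, 2.09, -0.001]
force: [-0.4, 0.5, 0.2]
grip_width: 0.0705
finger_force: 0.0
offset [1.4, -1.1, 99.1] turn [0.002, 0.003, 0.0] rows 2.4 -> [ 0.444 -0.08   0.003]
```

```bash
python3 -m pendant '[{"claw":70,"offset":[2,-1,30],"turn":[0,0,0]},{"claw":70,"offset":[2,-1,60],"turn":[0,0,0]},{"claw":70,"offset":[2,-1,82],"turn":[0,0,0]},{"claw":70,"offset":[2,-1,93],"turn":[0,0,0]},{"claw":70,"offset":[2,-1,98],"turn":[0,0,0]}]'|grep -E "pos|force"
python3 -m pendant '[{"claw":70,"offset":[0,0,0],"turn":[0,0,0]},{"claw":45,"offset":[0,0,0],"turn":[0,0,0]},{"claw":45,"offset":[0,0,0],"turn":[0,0,0]},{"claw":45,"offset":[0,0,0],"turn":[0,0,0]},{"claw":45,"offset":[0,0,0],"turn":[0,0,0]}]'|grep -E "pos|force|width"
python3 -m pendant '[{"claw":45,"offset":[0,0,-20],"turn":[0,0,0]},{"claw":45,"offset":[0,0,-60],"turn":[0,0,0]},{"claw":45,"offset":[0,0,-100],"turn":[0,0,0]},{"claw":45,"offset":[0,0,-140],"turn":[0,0,0]},{"claw":45,"offset":[0,0,-180],"turn":[0,0,0]}]' >/dev/null
python3 -m pendant '[{"claw":45,"offset":[0,0,-20],"turn":[0,0,0]},{"claw":45,"offset":[0,0,-20],"turn":[0,0,0]},{"claw":45,"offset":[0,0,-20],"turn":[0,0,0]}]'|grep -E "pos|force|width"
python3 - <<'E'
from lib import *
plan([(onslope(.07,0,.1),TS)])
E
```

```text
tcp_pos: [0.4428, -0.0783, 0.0027]
force: [-1.6, 0.8, 0.9]
finger_force: 0.0
tcp_pos: [0.4451, -0.0785, 0.0056]
force: [-1.0, 0.7, 2.0]
grip_width: 0.0497
finger_force: 30.0
tcp_pos: [0.4445, -0.0779, 0.2055]
force: [0.5, 0.3, -3.3]
grip_width: 0.0498
finger_force: 30.0
offset [-113.6, -7.1, 28.9] turn [-0.082, -0.158, -0.477] rows 4.1 -> [ 0.425 -0.19   0.177]
offset [-91.4, -60.0, 42.7] turn [-0.082, -0.158, -0.477] rows 4.1 -> [ 0.405 -0.302  0.148]
```

```bash
python3 -m pendant '[{"claw":45,"offset":[-114,-7,29],"turn":[-0.082,-0.158,-0.477]},{"claw":45,"offset":[-114,-7,29],"turn":[-0.082,-0.158,-0.477]},{"claw":45,"offset":[-114,-7,29],"turn":[-0.082,-0.158,-0.477]},{"claw":45,"offset":[-114,-7,29],"turn":[-0.082,-0.158,-0.477]},{"claw":45,"offset":[-114,-7,29],"turn":[-0.082,-0.158,-0.477]}]'|grep -E "force|width"
python3 -m pendant '[{"claw":45,"offset":[-91,-60,43],"turn":[-0.082,-0.158,-0.477]},{"claw":45,"offset":[-91,-60,43],"turn":[-0.082,-0.158,-0.477]},{"claw":45,"offset":[-91,-60,43],"turn":[-0.082,-0.158,-0.477]},{"claw":45,"offset":[-91,-60,43],"turn":[-0.082,-0.158,-0.477]},{"claw":45,"offset":[-91,-60,43],"turn":[-0.082,-0.158,-0.477]}]'|grep -E "force|width"
python3 -m pendant '[{"claw":45,"offset":[0,0,0],"turn":[0,0,0]},{"claw":45,"offset":[0,0,0],"turn":[0,0,0]},{"claw":45,"offset":[0,0,0],"turn":[0,0,0]}]' >/dev/null
python3 - <<'E'
from lib import *
st();plan([(onslope(.068,0,.028),TS)])
E
```

```text
force: [0.6, 0.8, -1.5]
grip_width: 0.0499
finger_force: 30.0
force: [-0.4, 0.5, -2.7]
grip_width: 0.0496
finger_force: 30.0
slope tcp mm [68.1  0.3 98.1] slope force [-0.4 -0.2 -1.7] grip 0.0499 30.0 tilt err [-0.001 -0.005 -0.001]
offset [-0.2, -0.2, 70.1] turn [-0.001, -0.005, -0.001] rows 1.7 -> [ 0.422 -0.317  0.08 ]
```

```bash
python3 -m pendant '[{"claw":45,"offset":[0,-1,30],"turn":[0,-0.005,0]},{"claw":45,"offset":[0,-1,50],"turn":[0,-0.005,0]},{"claw":45,"offset":[0,-1,64],"turn":[0,-0.005,0]},{"claw":45,"offset":[0,-1,70],"turn":[0,-0.005,0]},{"claw":45,"offset":[0,-1,70],"turn":[0,-0.005,0]}]' >/dev/null
python3 -m pendant '[{"claw":45,"offset":[0,0,0],"turn":[0,0,0]},{"claw":45,"offset":[2,0,0],"turn":[0,0,0]},{"claw":45,"offset":[3,0,0],"turn":[0,0,0]},{"claw":45,"offset":[3,0,0],"turn":[0,0,0]}]' >/dev/null;python3 -c "from lib import *;st()"
for i in 1 2 3; do python3 -m pendant '[{"claw":45,"offset":[1,0,0],"turn":[0,0,0]},{"claw":45,"offset":[2,0,0],"turn":[0,0,0]},{"claw":45,"offset":[2,0,0],"turn":[0,0,0]},{"claw":45,"offset":[2,0,0],"turn":[0,0,0]}]' >/dev/null;python3 -c "from lib import *;st()";done
```

```text
slope tcp mm [66.  -1.5 29.4] slope force [-1.  -1.3 -1.7] grip 0.0494 30.0 tilt err [-0.001  0.003  0.   ]
slope tcp mm [63.5 -1.6 28.7] slope force [-0.5  0.  -1. ] grip 0.0497 30.0 tilt err [-0.001  0.002  0.   ]
slope tcp mm [61.4 -1.6 28.5] slope force [-0.8  0.2 -1.1] grip 0.0494 30.0 tilt err [-0.001  0.001  0.   ]
slope tcp mm [61.2 -1.6 29.2] slope force [ 4.5  0.7 -3.2] grip 0.0498 30.0 tilt err [-0.001  0.005  0.   ]
```

Backstop reached at 61.2. Lowering now.

```bash
for i in 1 2 3; do python3 -m pendant '[{"claw":45,"offset":[0,0,1.5],"turn":[0,0,0]},{"claw":45,"offset":[0,0,2.5],"turn":[0,0,0]},{"claw":45,"offset":[0,0,2.5],"turn":[0,0,0]},{"claw":45,"offset":[0,0,2.5],"turn":[0,0,0]}]' >/dev/null;python3 -c "from lib import *;st()";done
```

```text
slope tcp mm [61.2 -1.7 26.8] slope force [ 6.2  0.8 -0.3] grip 0.0498 30.0 tilt err [-0.001  0.005  0.001]
slope tcp mm [61.2 -1.7 24.2] slope force [ 6.6 -0.3 -0. ] grip 0.0496 30.0 tilt err [-0.001  0.005  0.001]
slope tcp mm [61.2 -1.7 22.1] slope force [4.3 0.5 5.9] grip 0.0498 30.0 tilt err [-0.001  0.004  0.001]
```

```bash
python3 -m pendant '[{"claw":70,"offset":[-1,0,0],"turn":[0,0,0]},{"claw":70,"offset":[-1,0,0],"turn":[0,0,0]},{"claw":70,"offset":[-1,0,0],"turn":[0,0,0]},{"claw":70,"offset":[-1,0,0],"turn":[0,0,0]},{"claw":70,"offset":[-1,0,0],"turn":[0,0,0]}]' |grep -E "width|force"
python3 -m pendant '[{"claw":70,"offset":[0,0,-20],"turn":[0,0,0]},{"claw":70,"offset":[0,0,-50],"turn":[0,0,0]},{"claw":70,"offset":[0,0,-90],"turn":[0,0,0]},{"claw":70,"offset":[0,0,-130],"turn":[0,0,0]},{"claw":70,"offset":[0,0,-140],"turn":[0,0,0]}]' >/dev/null
python3 -m pendant '[{"claw":70,"offset":[0,0,0],"turn":[0,0,0]},{"claw":70,"offset":[0,0,0],"turn":[0,0,0]}]'|grep pos
python3 - <<'E'
from lib import *
c=cams.capture("top");np.savez("top8.npz",**c);packs(c)
w=wrist();np.savez("w8.npz",**w);cv2.imwrite("pics/w8.png",w["img"][:,:,::-1])
plan([((.548,-.0609,.1),down(-4.4))])
E
```

```text
force: [0.2, 0.0, -1.0]
grip_width: 0.0694
finger_force: 0.0
tcp_pos: [0.3814, -0.2833, 0.2019]
[310. 194.] centre [ 0.548  -0.0609] size [0.051 0.12 ] width heading -4.4
[320. 157.] centre [ 0.655  -0.0888] size [0.051 0.121] width heading -5.3
offset [26.5, 138.6, 43.0] turn [0.08, 0.161, 0.459] rows 3.9 -> [ 0.464 -0.172  0.15 ]
offset [79.5, 117.2, 41.3] turn [0.08, 0.161, 0.459] rows 3.9 -> [ 0.548 -0.061  0.1  ]
```

```bash
python3 -m pendant '[{"claw":70,"offset":[26,139,43],"turn":[0.08,0.161,0.459]},{"claw":70,"offset":[26,139,43],"turn":[0.08,0.161,0.459]},{"claw":70,"offset":[26,139,43],"turn":[0.08,0.161,0.459]},{"claw":70,"offset":[26,139,43],"turn":[0.08,0.161,0.459]},{"claw":70,"offset":[26,139,43],"turn":[0.08,0.161,0.459]}]' >/dev/null
python3 -m pendant '[{"claw":70,"offset":[80,117,41],"turn":[0.08,0.161,0.459]},{"claw":70,"offset":[80,117,41],"turn":[0.08,0.161,0.459]},{"claw":70,"offset":[80,117,41],"turn":[0.08,0.161,0.459]},{"claw":70,"offset":[80,117,41],"turn":[0.08,0.161,0.459]},{"claw":70,"offset":[80,117,41],"turn":[0.08,0.161,0.459]}]' >/dev/null
python3 -m pendant '[{"claw":70,"offset":[0,0,0],"turn":[0,0,0]},{"claw":70,"offset":[0,0,0],"turn":[0,0,0]},{"claw":70,"offset":[0,0,0],"turn":[0,0,0]}]'|grep pos
python3 - <<'E'
from lib import *
plan([((.548,-.0609,.003),down(-4.4))])
E
```

```text
tcp_pos: [0.5485, -0.0621, 0.1026]
offset [1.4, -0.7, 99.6] turn [0.002, 0.003, -0.001] rows 2.4 -> [ 0.548 -0.061  0.003]
```

```bash
python3 -m pendant '[{"claw":70,"offset":[3,-1,30],"turn":[0,0,0]},{"claw":70,"offset":[3,-1,60],"turn":[0,0,0]},{"claw":70,"offset":[3,-1,82],"turn":[0,0,0]},{"claw":70,"offset":[3,-1,93],"turn":[0,0,0]},{"claw":70,"offset":[3,-1,98],"turn":[0,0,0]}]'|grep -E "pos|force"
python3 -m pendant '[{"claw":70,"offset":[0,0,0],"turn":[0,0,0]},{"claw":45,"offset":[0,0,0],"turn":[0,0,0]},{"claw":45,"offset":[0,0,0],"turn":[0,0,0]},{"claw":45,"offset":[0,0,0],"turn":[0,0,0]},{"claw":45,"offset":[0,0,0],"turn":[0,0,0]}]'|grep -E "pos|force|width"
python3 -m pendant '[{"claw":45,"offset":[0,0,-20],"turn":[0,0,0]},{"claw":45,"offset":[0,0,-60],"turn":[0,0,0]},{"claw":45,"offset":[0,0,-100],"turn":[0,0,0]},{"claw":45,"offset":[0,0,-140],"turn":[0,0,0]},{"claw":45,"offset":[0,0,-180],"turn":[0,0,0]}]' >/dev/null
python3 -m pendant '[{"claw":45,"offset":[0,0,-20],"turn":[0,0,0]},{"claw":45,"offset":[0,0,-20],"turn":[0,0,0]},{"claw":45,"offset":[0,0,-20],"turn":[0,0,0]}]'|grep -E "pos|force|width"
python3 - <<'E'
from lib import *
plan([(onslope(.07,0,.12),TS)])
E
```

```text
tcp_pos: [0.547, -0.0591, 0.0036]
force: [-0.3, -1.3, 0.1]
finger_force: 0.0
tcp_pos: [0.5497, -0.0589, 0.0067]
force: [-0.7, 0.3, 0.7]
grip_width: 0.0499
finger_force: 30.0
tcp_pos: [0.549, -0.0582, 0.2066]
force: [-0.2, -1.1, -2.7]
grip_width: 0.0498
finger_force: 30.0
offset [-125.1, -65.2, 19.8] turn [-0.079, -0.159, -0.459] rows 3.9 -> [ 0.474 -0.178  0.187]
offset [-78.9, -114.9, 29.1] turn [-0.079, -0.159, -0.459] rows 3.9 -> [ 0.4   -0.298  0.167]
```

```bash
python3 -m pendant '[{"claw":45,"offset":[-125,-65,20],"turn":[-0.079,-0.159,-0.459]},{"claw":45,"offset":[-125,-65,20],"turn":[-0.079,-0.159,-0.459]},{"claw":45,"offset":[-125,-65,20],"turn":[-0.079,-0.159,-0.459]},{"claw":45,"offset":[-125,-65,20],"turn":[-0.079,-0.159,-0.459]},{"claw":45,"offset":[-125,-65,20],"turn":[-0.079,-0.159,-0.459]}]'|grep -E "force|width"
python3 -m pendant '[{"claw":45,"offset":[-79,-115,29],"turn":[-0.079,-0.159,-0.459]},{"claw":45,"offset":[-79,-115,29],"turn":[-0.079,-0.159,-0.459]},{"claw":45,"offset":[-79,-115,29],"turn":[-0.079,-0.159,-0.459]},{"claw":45,"offset":[-79,-115,29],"turn":[-0.079,-0.159,-0.459]},{"claw":45,"offset":[-79,-115,29],"turn":[-0.079,-0.159,-0.459]}]'|grep -E "force|width"
python3 -m pendant '[{"claw":45,"offset":[0,0,0],"turn":[0,0,0]},{"claw":45,"offset":[0,0,0],"turn":[0,0,0]},{"claw":45,"offset":[0,0,0],"turn":[0,0,0]}]' >/dev/null
python3 - <<'E'
from lib import *
st();plan([(onslope(.068,0,.044),TS)])
E
```

```text
force: [-0.1, 0.3, -1.8]
grip_width: 0.0499
finger_force: 30.0
force: [-0.4, 0.7, -1.6]
grip_width: 0.0498
finger_force: 30.0
slope tcp mm [ 68.3   0.5 118.2] slope force [-0.1  0.6 -1.9] grip 0.0499 30.0 tilt err [-0.001 -0.005 -0.001]
offset [-0.0, -0.5, 74.2] turn [-0.001, -0.005, -0.001] rows 1.8 -> [ 0.418 -0.314  0.095]
```

```bash
python3 -m pendant '[{"claw":45,"offset":[0,-1,30],"turn":[0,-0.005,0]},{"claw":45,"offset":[0,-1,50],"turn":[0,-0.005,0]},{"claw":45,"offset":[0,-1,66],"turn":[0,-0.005,0]},{"claw":45,"offset":[0,-1,74],"turn":[0,-0.005,0]},{"claw":45,"offset":[0,-1,74],"turn":[0,-0.005,0]}]' >/dev/null
python3 -m pendant '[{"claw":45,"offset":[0,0,0],"turn":[0,0,0]},{"claw":45,"offset":[2,0,0],"turn":[0,0,0]},{"claw":45,"offset":[4,0,0],"turn":[0,0,0]},{"claw":45,"offset":[4,0,0],"turn":[0,0,0]}]' >/dev/null;python3 -c "from lib import *;st()"
for i in 1 2 3; do python3 -m pendant '[{"claw":45,"offset":[1,0,0],"turn":[0,0,0]},{"claw":45,"offset":[2,0,0],"turn":[0,0,0]},{"claw":45,"offset":[2,0,0],"turn":[0,0,0]},{"claw":45,"offset":[2,0,0],"turn":[0,0,0]}]' >/dev/null;python3 -c "from lib import *;st()";done
```

```text
slope tcp mm [65.4 -1.3 45.9] slope force [ 0.1 -0.3 -1.7] grip 0.0497 30.0 tilt err [-0.001  0.004  0.   ]
slope tcp mm [63.  -1.5 45.2] slope force [-0.5 -0.1 -1.1] grip 0.0499 30.0 tilt err [-0.001  0.003  0.   ]
slope tcp mm [60.9 -1.4 45. ] slope force [-0.9  0.2 -2. ] grip 0.0498 30.0 tilt err [-0.001  0.002  0.   ]
slope tcp mm [60.3 -1.4 45.6] slope force [ 3.7  0.1 -4.2] grip 0.0494 30.0 tilt err [-0.001  0.005  0.   ]
```

```bash
python3 -m pendant '[{"claw":45,"offset":[0,0,2],"turn":[0,0,0]},{"claw":45,"offset":[0,0,4],"turn":[0,0,0]},{"claw":45,"offset":[0,0,4],"turn":[0,0,0]},{"claw":45,"offset":[0,0,4],"turn":[0,0,0]}]' >/dev/null;python3 -c "from lib import *;st()"
for i in 1 2; do python3 -m pendant '[{"claw":45,"offset":[0,0,1],"turn":[0,0,0]},{"claw":45,"offset":[0,0,2.5],"turn":[0,0,0]},{"claw":45,"offset":[0,0,2.5],"turn":[0,0,0]},{"claw":45,"offset":[0,0,2.5],"turn":[0,0,0]}]' >/dev/null;python3 -c "from lib import *;st()";done
```

```text
slope tcp mm [60.3 -1.5 41.5] slope force [ 5.2  0.5 -0.8] grip 0.0499 30.0 tilt err [-0.001  0.005  0.   ]
slope tcp mm [60.3 -1.5 39. ] slope force [ 4.9  1.5 -0. ] grip 0.0498 30.0 tilt err [-0.001  0.005  0.   ]
slope tcp mm [60.4 -1.6 37.9] slope force [-0.6 -0.8 17.6] grip 0.0497 30.0 tilt err [-0.001  0.003  0.   ]
```

```bash
python3 -m pendant '[{"claw":70,"offset":[0,0,-1],"turn":[0,0,0]},{"claw":70,"offset":[0,0,-1],"turn":[0,0,0]},{"claw":70,"offset":[0,0,-1],"turn":[0,0,0]},{"claw":70,"offset":[0,0,-1],"turn":[0,0,0]},{"claw":70,"offset":[0,0,-1],"turn":[0,0,0]}]' |grep -E "width|force"
python3 -m pendant '[{"claw":70,"offset":[0,0,-20],"turn":[0,0,0]},{"claw":70,"offset":[0,0,-50],"turn":[0,0,0]},{"claw":70,"offset":[0,0,-90],"turn":[0,0,0]},{"claw":70,"offset":[0,0,-120],"turn":[0,0,0]},{"claw":70,"offset":[0,0,-120],"turn":[0,0,0]}]' >/dev/null
python3 -m pendant '[{"claw":70,"offset":[0,0,0],"turn":[0,0,0]},{"claw":70,"offset":[0,0,0],"turn":[0,0,0]}]'|grep pos
python3 - <<'E'
from lib import *
c=cams.capture("top");np.savez("top9.npz",**c);packs(c)
w=wrist();np.savez("w9.npz",**w);cv2.imwrite("pics/w9.png",w["img"][:,:,::-1])
plan([((.655,-.0888,.1),down(-5.2))])
E
```

```text
force: [0.4, 0.4, 0.2]
grip_width: 0.069
finger_force: 0.0
tcp_pos: [0.3812, -0.2829, 0.1968]
[320. 157.] centre [ 0.6552 -0.0888] size [0.051 0.121] width heading -5.0
offset [-20.5, 163.3, 58.0] turn [0.081, 0.161, 0.465] rows 4.2 -> [ 0.518 -0.186  0.148]
offset [48.0, 161.1, 46.8] turn [0.081, 0.161, 0.465] rows 4.2 -> [ 0.655 -0.089  0.1  ]
```

```bash
python3 -m pendant '[{"claw":70,"offset":[-20,163,58],"turn":[0.081,0.161,0.465]},{"claw":70,"offset":[-20,163,58],"turn":[0.081,0.161,0.465]},{"claw":70,"offset":[-20,163,58],"turn":[0.081,0.161,0.465]},{"claw":70,"offset":[-20,163,58],"turn":[0.081,0.161,0.465]},{"claw":70,"offset":[-20,163,58],"turn":[0.081,0.161,0.465]}]' >/dev/null
python3 -m pendant '[{"claw":70,"offset":[48,161,47],"turn":[0.081,0.161,0.465]},{"claw":70,"offset":[48,161,47],"turn":[0.081,0.161,0.465]},{"claw":70,"offset":[48,161,47],"turn":[0.081,0.161,0.465]},{"claw":70,"offset":[48,161,47],"turn":[0.081,0.161,0.465]},{"claw":70,"offset":[48,161,47],"turn":[0.081,0.161,0.465]}]' >/dev/null
python3 -m pendant '[{"claw":70,"offset":[0,0,0],"turn":[0,0,0]},{"claw":70,"offset":[0,0,0],"turn":[0,0,0]},{"claw":70,"offset":[0,0,0],"turn":[0,0,0]}]'|grep pos
python3 - <<'E'
from lib import *
plan([((.655,-.0888,.003),down(-5.2))])
E
```

```text
tcp_pos: [0.654, -0.0903, 0.1021]
offset [1.9, 0.6, 99.1] turn [0.002, 0.003, 0.001] rows 2.4 -> [ 0.655 -0.089  0.003]
```

```bash
python3 -m pendant '[{"claw":70,"offset":[4,0.5,30],"turn":[0,0,0]},{"claw":70,"offset":[4,0.5,60],"turn":[0,0,0]},{"claw":70,"offset":[4,0.5,82],"turn":[0,0,0]},{"claw":70,"offset":[4,0.5,93],"turn":[0,0,0]},{"claw":70,"offset":[4,0.5,98],"turn":[0,0,0]}]'|grep -E "pos|force"
python3 -m pendant '[{"claw":70,"offset":[0,0,0],"turn":[0,0,0]},{"claw":45,"offset":[0,0,0],"turn":[0,0,0]},{"claw":45,"offset":[0,0,0],"turn":[0,0,0]},{"claw":45,"offset":[0,0,0],"turn":[0,0,0]},{"claw":45,"offset":[0,0,0],"turn":[0,0,0]}]'|grep -E "pos|force|width"
python3 -m pendant '[{"claw":45,"offset":[0,0,-20],"turn":[0,0,0]},{"claw":45,"offset":[0,0,-60],"turn":[0,0,0]},{"claw":45,"offset":[0,0,-100],"turn":[0,0,0]},{"claw":45,"offset":[0,0,-140],"turn":[0,0,0]},{"claw":45,"offset":[0,0,-180],"turn":[0,0,0]}]' >/dev/null
python3 -m pendant '[{"claw":45,"offset":[0,0,-20],"turn":[0,0,0]},{"claw":45,"offset":[0,0,-20],"turn":[0,0,0]},{"claw":45,"offset":[0,0,-20],"turn":[0,0,0]}]'|grep -E "pos|force|width"
python3 - <<'E'
from lib import *
plan([(onslope(.07,0,.13),TS)])
E
```

```text
tcp_pos: [0.6543, -0.0866, 0.0031]
force: [-0.7, 0.6, 0.1]
finger_force: 0.0
tcp_pos: [0.6573, -0.0862, 0.006]
force: [-2.3, -0.5, 1.3]
grip_width: 0.0495
finger_force: 30.0
tcp_pos: [0.6566, -0.0855, 0.2061]
force: [0.3, 0.5, -2.0]
grip_width: 0.0494
finger_force: 30.0
offset [-116.0, -119.8, 14.4] turn [-0.08, -0.159, -0.465] rows 4.0 -> [ 0.527 -0.19   0.191]
offset [-47.1, -159.8, 16.2] turn [-0.08, -0.159, -0.465] rows 4.0 -> [ 0.397 -0.295  0.176]
```

```bash
python3 -m pendant '[{"claw":45,"offset":[-116,-120,14],"turn":[-0.08,-0.159,-0.465]},{"claw":45,"offset":[-116,-120,14],"turn":[-0.08,-0.159,-0.465]},{"claw":45,"offset":[-116,-120,14],"turn":[-0.08,-0.159,-0.465]},{"claw":45,"offset":[-116,-120,14],"turn":[-0.08,-0.159,-0.465]},{"claw":45,"offset":[-116,-120,14],"turn":[-0.08,-0.159,-0.465]}]'|grep -E "force|width"
python3 -m pendant '[{"claw":45,"offset":[-47,-160,16],"turn":[-0.08,-0.159,-0.465]},{"claw":45,"offset":[-47,-160,16],"turn":[-0.08,-0.159,-0.465]},{"claw":45,"offset":[-47,-160,16],"turn":[-0.08,-0.159,-0.465]},{"claw":45,"offset":[-47,-160,16],"turn":[-0.08,-0.159,-0.465]},{"claw":45,"offset":[-47,-160,16],"turn":[-0.08,-0.159,-0.465]}]'|grep -E "force|width"
python3 -m pendant '[{"claw":45,"offset":[0,0,0],"turn":[0,0,0]},{"claw":45,"offset":[0,0,0],"turn":[0,0,0]},{"claw":45,"offset":[0,0,0],"turn":[0,0,0]}]' >/dev/null
python3 - <<'E'
from lib import *
st();plan([(onslope(.068,0,.060),TS)])
E
```

```text
force: [0.6, -0.4, -3.4]
grip_width: 0.0496
finger_force: 30.0
force: [0.1, -0.7, -1.7]
grip_width: 0.0498
finger_force: 30.0
slope tcp mm [ 67.1  -0.5 128.3] slope force [ 0.3  0.1 -1.3] grip 0.0498 30.0 tilt err [-0.001 -0.006 -0.001]
offset [-1.3, 0.5, 68.3] turn [-0.001, -0.006, -0.001] rows 1.6 -> [ 0.414 -0.31   0.11 ]
```

```bash
python3 -m pendant '[{"claw":45,"offset":[-1,0,30],"turn":[0,-0.005,0]},{"claw":45,"offset":[-1,0,48],"turn":[0,-0.005,0]},{"claw":45,"offset":[-1,0,61],"turn":[0,-0.005,0]},{"claw":45,"offset":[-1,0,68],"turn":[0,-0.005,0]},{"claw":45,"offset":[-1,0,68],"turn":[0,-0.005,0]}]' >/dev/null
python3 -m pendant '[{"claw":45,"offset":[0,0,0],"turn":[0,0,0]},{"claw":45,"offset":[2,0,0],"turn":[0,0,0]},{"claw":45,"offset":[4,0,0],"turn":[0,0,0]},{"claw":45,"offset":[4,0,0],"turn":[0,0,0]}]' >/dev/null;python3 -c "from lib import *;st()"
for i in 1 2 3; do python3 -m pendant '[{"claw":45,"offset":[1,0,0],"turn":[0,0,0]},{"claw":45,"offset":[2,0,0],"turn":[0,0,0]},{"claw":45,"offset":[2,0,0],"turn":[0,0,0]},{"claw":45,"offset":[2,0,0],"turn":[0,0,0]}]' >/dev/null;python3 -c "from lib import *;st()";done
```

```text
slope tcp mm [65.9 -0.6 62.7] slope force [-1.3 -0.4 -1.3] grip 0.0498 30.0 tilt err [-0.001  0.004  0.   ]
slope tcp mm [63.6 -0.8 62.1] slope force [-1.1 -0.5 -1.8] grip 0.0497 30.0 tilt err [-0.001  0.003 -0.   ]
slope tcp mm [61.5 -0.7 61.9] slope force [ 0.5 -0.6 -1. ] grip 0.0498 30.0 tilt err [-0.001  0.003  0.   ]
slope tcp mm [59.5 -0.7 61.9] slope force [-0.4 -0.7 -1.1] grip 0.0497 30.0 tilt err [-0.001  0.003  0.   ]
```

```bash
for i in 1 2; do python3 -m pendant '[{"claw":45,"offset":[0.7,0,0],"turn":[0,0,0]},{"claw":45,"offset":[1.5,0,0],"turn":[0,0,0]},{"claw":45,"offset":[1.5,0,0],"turn":[0,0,0]},{"claw":45,"offset":[1.5,0,0],"turn":[0,0,0]}]' >/dev/null;python3 -c "from lib import *;st()";done
python3 -m pendant '[{"claw":45,"offset":[0,0,2],"turn":[0,0,0]},{"claw":45,"offset":[0,0,4],"turn":[0,0,0]},{"claw":45,"offset":[0,0,4],"turn":[0,0,0]},{"claw":45,"offset":[0,0,4],"turn":[0,0,0]}]' >/dev/null;python3 -c "from lib import *;st()"
python3 -m pendant '[{"claw":45,"offset":[0,0,1.5],"turn":[0,0,0]},{"claw":45,"offset":[0,0,3],"turn":[0,0,0]},{"claw":45,"offset":[0,0,3],"turn":[0,0,0]},{"claw":45,"offset":[0,0,3],"turn":[0,0,0]}]' >/dev/null;python3 -c "from lib import *;st()"
```

```text
slope tcp mm [59.4 -0.7 62.4] slope force [ 4.4  0.5 -3.1] grip 0.0496 30.0 tilt err [-0.001  0.006  0.   ]
slope tcp mm [59.4 -0.7 62.9] slope force [ 6.8  1.5 -4.8] grip 0.0495 30.0 tilt err [-0.001  0.009 -0.   ]
slope tcp mm [59.4 -0.8 59.2] slope force [6.1 0.9 0.2] grip 0.0499 30.0 tilt err [-0.002  0.008  0.   ]
slope tcp mm [59.4 -0.8 56.2] slope force [ 7.2 -0.3  1. ] grip 0.0496 30.0 tilt err [-0.002  0.008  0.   ]
```

```bash
for i in 1 2; do python3 -m pendant '[{"claw":45,"offset":[0,0,1],"turn":[0,0,0]},{"claw":45,"offset":[0,0,2],"turn":[0,0,0]},{"claw":45,"offset":[0,0,2],"turn":[0,0,0]},{"claw":45,"offset":[0,0,2],"turn":[0,0,0]}]' >/dev/null;python3 -c "from lib import *;st()";done
```

```text
slope tcp mm [59.4 -0.9 54.2] slope force [7.8 0.3 1.4] grip 0.0498 30.0 tilt err [-0.002  0.008  0.   ]
slope tcp mm [59.4 -0.9 52.5] slope force [ 4.3 -0.1  4.7] grip 0.0495 30.0 tilt err [-0.002  0.008  0.   ]
```

```bash
python3 -m pendant '[{"claw":70,"offset":[-1,0,0],"turn":[0,0,0]},{"claw":70,"offset":[-1,0,0],"turn":[0,0,0]},{"claw":70,"offset":[-1,0,0],"turn":[0,0,0]},{"claw":70,"offset":[-1,0,0],"turn":[0,0,0]},{"claw":70,"offset":[-1,0,0],"turn":[0,0,0]}]' |grep -E "width|force"
python3 -m pendant '[{"claw":70,"offset":[0,0,-20],"turn":[0,0,0]},{"claw":70,"offset":[0,0,-50],"turn":[0,0,0]},{"claw":70,"offset":[0,0,-90],"turn":[0,0,0]},{"claw":70,"offset":[0,0,-110],"turn":[0,0,0]},{"claw":70,"offset":[0,0,-110],"turn":[0,0,0]}]' >/dev/null
python3 -m pendant '[{"claw":70,"offset":[0,0,0],"turn":[0,0,0]},{"claw":70,"offset":[0,0,0],"turn":[0,0,0]}]'|grep -E "pos|time"
python3 - <<'E'
from lib import *
c=cams.capture("top");packs(c);s=cams.capture("scene");w=wrist();np.savez("w10.npz",**w)
r=lambda im,h:cv2.resize(im,None,fx=h/im.shape[0],fy=h/im.shape[0],interpolation=2)
a=np.hstack([r(w["img"],300),r(c["img"][85:285,60:330],300)])[:,:800]
b=np.hstack([r(s["img"][100:200,50:180],300),r(s["img"][100:300,180:460],300)])
W=800;p=lambda x:np.pad(x[:,:W],((0,0),(0,W-min(W,x.shape[1])),(0,0)))
cv2.imwrite("pics/f.png",np.vstack([p(a),p(b)])[:,:,::-1])
E
```

```text
force: [0.2, 0.3, -0.4]
grip_width: 0.0695
finger_force: 0.0
time_s: 51.53
tcp_pos: [0.3795, -0.2805, 0.1996]
```

View pics/f.png

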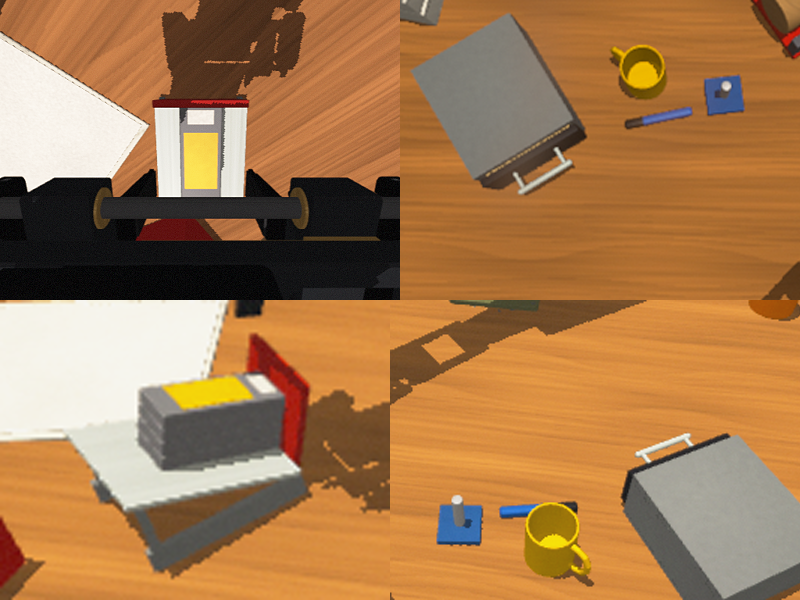

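The composite shows the four packs stacked squarely against the backstop, the drawer shut, and the mug and marker where they were. Handing in.

```bash
python3 -c "
from workcell import bot
print(bot.finish_job())"
```

```text
the job is handed in; nothing more can be done
None
```

The job is handed in (no verdict came back): the coil is in the shut drawer, and all four packs there (blue, white, green, yellow) are stacked flat and centred on the sloping shelf against the backstop.

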